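Clear the jammed nut loader

TASK

The nut loader is jammed. Swing both feed tubes upright until they stop, then push all the jammed nuts out of both tubes with the push rod so that they fall into the compartment below; then hang the rod upright in its rack again and lean both tubes fully back as they were. Gather the large rusty nuts of the same kind that lie about on the trolley into the compartment too, and at the end slide the cover fully shut over it; leave the small nut alone.

Things in the scene. Friction and masses are not known exactly. Their poses are not given: they have to be found in the camera images.
- loader: Nut loader, fixed: dark base plate 215 x 310 mm (y -250 to 60) with compartment, sliding cover, two tipping feed tubes. Origin on trolley top midway below the tube pivots (x -50 and +50, y 0, z 99 mm); x from near to far tube, y the way the tubes lean, z up. Grey posts at x +-107 (y -12 to 24) and x 0 (y -8 to 53) reach z 112 mm. Cover runners x +-101, y -248 to 38, reach z 60.
- near_tube (a joint): Feed tube nearer the robot: 0 = leaning 0.7 rad to loader +y on its stop (as found), 0.7 = upright on its other stop. Square aluminium tube 31 x 31 mm outside, 88 long, open both ends, viewing slot on the loader -y side. Outlet 33 mm below the pivot. Stays where put (0.12 N m friction); about 3 to 6 N on the mouth tips it if the push follows its arc; a flat push from the +y side rubs and binds.
- far_tube (a joint): The same for the feed tube farther from the robot; the tubes are alike. In each, leaf springs with teeth hold each nut, so it stays put until it is pushed down and out with 5 to 15 N; the uppermost nut's top is at most 37 mm above the outlet. Free bore for the rod 21 x 25 mm.
- near_mouth (a point): Centre of the near tube's flared mouth (43 mm square outside), 62 mm from the pivot along the tube: z 161 mm when upright, 146 mm when leaning back. Its z axis points out of the mouth along the tube.
- far_mouth (a point): The same for the far tube.
- cover (a joint): Opening of the flat aluminium cover (176 x 137 x 3 mm, top at z 55 mm) that slides over the compartment: 0 = fully closed on its stop; it opens toward the loader's -y, 0.135 m when fully open. About 1.5 N friction.
- cover_grip (a point): Top centre of the black grip on the cover: a bar 60 mm along the loader's x, 14 mm along its y, from z 55 to 81 mm. Closed, it lies at loader y = -89 mm.
- drop_spot (a point): Point at z 55 mm over the part of the compartment that the tubes leave free (loader x 0, y -62 mm), where a nut can be let go. Compartment inside: loader x -86 to 86, y -97 to 30 mm, floor z 4, wall tops z 48 mm.
- rod: Push rod, hanging upright in its rack: steel shaft 10 mm thick, 16 mm foot, collar 38 mm across, round wooden handle 24 mm across. Origin at the bottom of the foot, z up along the rod: collar from 100 to 105 mm, handle from 105 to 167 mm. 0.12 kg. With the collar down on a tube's mouth the foot stands 4 mm out of the outlet.
- rod_collar (a point): Centre of the underside of the rod's collar, 100 mm above its foot.
- rack: Rod rack, fixed: post with a steel fork of two level 6 mm tines. Origin on the trolley top below the seat. Tine tops z 120 mm; slot 19 mm wide, open to the rack's -x, from x -26 to the post at x 28 (post top z 123 mm); upturned tine ends reach z 126 mm. The rod lifts straight up out of the slot and is lowered in again, or goes out sideways once lifted 8 mm.
- rack_seat (a point): Where the centre of the underside of the rod's collar rests when the rod hangs in the rack (z 120 mm).
- small_nut: Smaller bright nut, 19 x 22 x 10 mm; a bystander that stays where it is.
- near_nut1: Large rusty nut (24 mm across flats, 27 over corners, 13 mm thick) jammed in the near tube, place 1 from the outlet; origin at the centre of its underside, z through its hole. May be absent (1 or 2 in each tube).
- near_nut2: Large rusty nut (24 mm across flats, 27 over corners, 13 mm thick) jammed in the near tube, place 2 from the outlet; origin at the centre of its underside, z through its hole. May be absent (1 or 2 in each tube).
- far_nut1: Large rusty nut (24 mm across flats, 27 over corners, 13 mm thick) jammed in the far tube, place 1 from the outlet; origin at the centre of its underside, z through its hole. May be absent (1 or 2 in each tube).
- far_nut2: Large rusty nut (24 mm across flats, 27 over corners, 13 mm thick) jammed in the far tube, place 2 from the outlet; origin at the centre of its underside, z through its hole. May be absent (1 or 2 in each tube).
- stray_nut1: Large rusty nut of the same kind (24 mm across flats, 27 mm over corners, 13 mm thick) lying on the trolley; origin at the centre of its underside. May be absent (1 to 3 lie about).
- stray_nut2: Large rusty nut of the same kind (24 mm across flats, 27 mm over corners, 13 mm thick) lying on the trolley; origin at the centre of its underside. May be absent (1 to 3 lie about).
- stray_nut3: Large rusty nut of the same kind (24 mm across flats, 27 mm over corners, 13 mm thick) lying on the trolley; origin at the centre of its underside. May be absent (1 to 3 lie about).
Mind the look-alikes: they are no part of the job. What is shaped like the stray_nut2 but green or turquoise is not meant.

How it is judged:
On the way, in this order (a step that is already met when the one before it is completed fails the run):
1. both feed tubes stand upright at the same time (value of joint each of near_tube, far_tube above 0.6 rad), for 0.2 s.
2. all nuts that were jammed in the tubes lie in the compartment (x of near_nut1 in the frame of loader between -0.089 and 0.089 m and y of near_nut1 in the frame of loader between -0.1 and 0.033 m and z of near_nut1 in the frame of loader between 0 and 0.042 m and x of near_nut2 in the frame of loader between -0.089 and 0.089 m and y of near_nut2 in the frame of loader between -0.1 and 0.033 m and z of near_nut2 in the frame of loader between 0 and 0.042 m and x of far_nut1 in the frame of loader between -0.089 and 0.089 m and y of far_nut1 in the frame of loader between -0.1 and 0.033 m and z of far_nut1 in the frame of loader between 0 and 0.042 m and x of far_nut2 in the frame of loader between -0.089 and 0.089 m and y of far_nut2 in the frame of loader between -0.1 and 0.033 m and z of far_nut2 in the frame of loader between 0 and 0.042 m), for 0.2 s.
3. the rod hangs in its rack again and both tubes lean back (distance between rod_collar and rack_seat below 0.014 m and angle between rod's own z axis and vertical below 0.15 rad and value of joint each of near_tube, far_tube below 0.08 rad), for 0.2 s.
At the end, for the whole second after the job is handed in: All large nuts, jammed and stray, lie in the compartment below the cover; the rod hangs upright in the rack (collar within 14 mm of its seat, within 0.15 rad of vertical) and at rest; both tubes lean back to within 0.08 rad of their stop; the cover is shut to within 6 mm (all of step 2 and all of step 3 and x of stray_nut1 in the frame of loader between -0.089 and 0.089 m and y of stray_nut1 in the frame of loader between -0.1 and 0.033 m and z of stray_nut1 in the frame of loader between 0 and 0.042 m and x of stray_nut2 in the frame of loader between -0.089 and 0.089 m and y of stray_nut2 in the frame of loader between -0.1 and 0.033 m and z of stray_nut2 in the frame of loader between 0 and 0.042 m and x of stray_nut3 in the frame of loader between -0.089 and 0.089 m and y of stray_nut3 in the frame of loader between -0.1 and 0.033 m and z of stray_nut3 in the frame of loader between 0 and 0.042 m and value of joint cover below 0.006 m and linear speed of rod below 0.03 m/s); the robot touches nothing.
It fails at once if the small nut is moved more than 4 cm (distance of small_nut from where it was at the start of the episode above 0.04 m).
Of near_nut1, near_nut2 only 1 to 2 are there at a start; the rules pass over those that are not, and their reading is None.
Of far_nut1, far_nut2 only 1 to 2 are there at a start; the rules pass over those that are not, and their reading is None.
Of stray_nut1, stray_nut2, stray_nut3 only 1 to 3 are there at a start; the rules pass over those that are not, and their reading is None.
At some moment in a run one of stray_nut1, stray_nut2, stray_nut3 may be knocked a few centimetres aside while the robot is not near it.
It also fails if it takes over 210 s, if anything falls off the work surface, if the arm or the gripper's body presses on something with over 40 N, if the wrist force passes 120 N, or if a joint passes its speed limit or range.

ROBOT

A 7-joint arm with a two-finger parallel gripper is mounted at the origin on a cart in front of the work surface, level with it; the furniture and walls round the work are solid. World frame = base frame: x ahead of the robot, y to its left, z up, the work surface at z = 0. Lengths are in m, angles in rad, forces in N, time in s.
With the tool pointing down it reaches from about 0.4 to 0.85 m from the base axis. Payload 4.5 kg.
Tool frame: the origin (TCP) lies at the very end of the fingers, on their centre line; the grasp point (between the pads) lies 19 mm behind it; z points along the fingers, y is the line along which they close (so a half turn about z gives the same grasp; the last joint's range is limited). The gripper opens to 88 mm and grips with 3 to 60 N. Pads are 18 mm wide; open, the fingers measure 123 mm over their backs; the gripper's body (75 mm by 187 mm) begins 45 mm behind the grasp point.
Start: joints at [1.229, 0.689, -0.195, 1.565, 0.157, 0.902, -0.215], TCP at [0.229, -0.581, 0.239] pointing down, gripper open.
Joint ranges: [-3.01, 3.01], [-0.46, 2.08], [-1.47, 1.51], [0.13, 2.56], [-1, 4.14], [0.04, 2.09], [-2.66, 2.66]. Speed limits (rad/s): [2.57, 2.57, 3.14, 3.14, 3.14, 3.14, 3.14].

INTERFACE

Orientations are given as a unit quaternion [x, y, z, w].
In Python, from plant import r, optics gives the robot as it stands.
- The arm moves only by the tool servo_tool, never from a script. Its arguments are lists of equal length, an entry for each row: "translation": the shift along the tool's x, y, z in m, a list of three; "turn": the turn, a rotation vector about the tool's x, y, z in rad, a list of three. In form: {"translation": [[dx, dy, dz], ...], "turn": [[rx, ry, rz], ...]}. A call has 1 to 10 rows; each row shifts and turns the commanded pose from where the row before left it, along the tool's axes as they then stand; what a row does not reach is not made up. A row lasts 1/8 s, in which the tool goes at most 62.5 mm and 10.7 degrees, less where a joint would pass 70% of its speed; a pose out of reach is approached as far as the arm can. A call is refused whole if a number of a shift passes 0.0625 or a number of a turn 0.188, either way. A call with a gripper value outside its range is refused whole. "grip" is the opening, from 0 (shut) to 1 (fully open), set as the call begins (left out, the last holds). The fingers move at their own pace and stop on an object; "grip_force" is the grip in N (left out, the last holds). Time passes only in rows, so rows that do not move let the fingers close. It gives the time, the measured TCP pose, the force, the opening and the grip force at its end, in the units of the state.
- r.get_state(): the state, without advancing time (a new reading comes with each control period).
- optics.snapshot(name): name is "scene" or "top"; returns a dict with "img" (400x640x3 uint8, red, green, blue), "z_map" (400x640 float32, m along the optical axis (not along the pixel's ray), 0 where there is no reading), "mtx" (3x3 intrinsics, pixels), "R" (3x3) and "t" (3): a world point X has camera coordinates R X + t. Camera axes: x right, y down, z forward; pixel columns grow to the right and rows downward; lengths in m; the calibration is good to about 2 mm. A picture is of the moment at which its call begins.
- r.finish_job(): hands the job in; it is judged then, once.
The state is a dict: "clock": time; "q": joint angles; "qd": joint speeds; "joint_torque": joint torques, N m; "tool_pos": TCP position; "eef_rot": TCP orientation; "contact_force": force on the tool from outside, world axes, zero at the start; "moment": the same for the moment, N m; "opening": opening from 0.0 (shut) to 1.0 (fully open); "finger_force": force on a finger pad.
Only numpy, scipy, OpenCV 4.12 (cv2) and the standard library are available. Lean on these libraries where they do the work, as an engineer would, in place of code of your own. Each camera call takes 0.05 s, during which the arm holds its last target. There are 200 camera calls.

## Working session

There is one attempt and no reset: what is moved stays moved. The work goes in short steps, Python scripts to look and compute and a tool call to move; the robot and the scene stay as the last step left them, time stands still between calls to the robot, and variables do not carry over. Pictures are saved under pics/ and viewed, at most 18 in all, crops included, and the job is handed in when it is done.

Besides the shell and the picture viewer there is one more tool, called after ">>>" as name(argument=value, ...), one argument or row to a line, values as JSON. servo_tool: Moves the arm, as the interface text tells. Its arguments: {"type":"object","properties":{"translation":{"type":"array"},"turn":{"type":"array"},"grip":{"type":"number"},"grip_force":{"type":"number"}},"required":["translation","turn"]}

```bash
ls; mkdir -p pics
cat > h.py <<'E'
import numpy as np, cv2
from plant import r, optics
def snap(n,f=None):
    s=optics.snapshot(n); np.savez('last_%s.npz'%n,**s)
    if f: cv2.imwrite('pics/'+f,s['img'][:,:,::-1])
    return s
def load(n): return np.load('last_%s.npz'%n)
def px(s,u,v,z=None):
    "world point of pixel: by depth map or on the plane of height z"
    d=np.linalg.inv(s['mtx'])@[u,v,1.]; R=s['R'];t=s['t']
    c=-R.T@t; w=R.T@d
    if z is None:
        k=s['z_map'][int(round(v)),int(round(u))]
    else: k=(z-c[2])/w[2]
    return c+k*w
def proj(s,X):
    p=s['mtx']@(s['R']@np.asarray(X,float)+s['t']); return p[:2]/p[2]
E
python3 - <<'E'
from h import *
for n in('scene','top'):
    s=snap(n,n+'0.png'); print(n,s['mtx'].round(1).tolist(),(-s['R'].T@s['t']).round(3),s['R'].round(2).tolist())
st=r.get_state(); print({k:np.round(v,3).tolist() for k,v in st.items()})
E
```

```text
pics
scene [[394.0, 0.0, 321.3], [0.0, 394.0, 201.9], [0.0, 0.0, 1.0]] [-0.025 -0.521  0.563] [[0.65, -0.76, -0.02], [-0.42, -0.34, -0.84], [0.64, 0.55, -0.54]]
top [[475.3, 0.0, 316.6], [0.0, 475.3, 201.2], [0.0, 0.0, 1.0]] [ 0.426 -0.045  1.454] [[0.02, -1.0, 0.01], [-1.0, -0.02, -0.09], [0.09, -0.01, -1.0]]
{'clock': 0.1, 'q': [1.229, 0.69, -0.195, 1.566, 0.157, 0.903, -0.215], 'qd': [0.0, -0.001, 0.0, -0.003, 0.001, -0.001, 0.001], 'joint_torque': [-0.003, -52.85, -1.272, -15.384, -0.053, 0.002, 0.0], 'tool_pos': [0.229, -0.581, 0.238], 'eef_rot': [0.982, 0.187, -0.0, -0.001], 'contact_force': [0.382, -0.699, 1.347], 'moment': [-0.009, -0.011, 0.005], 'finger_force': 0.0, 'opening': 1.002}
```

View pics/scene0.png

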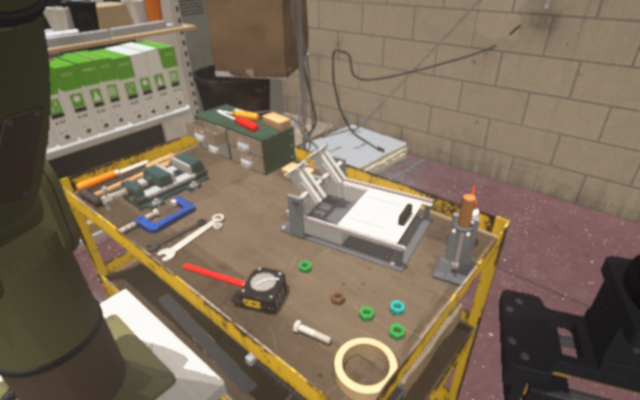

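View pics/top0.png

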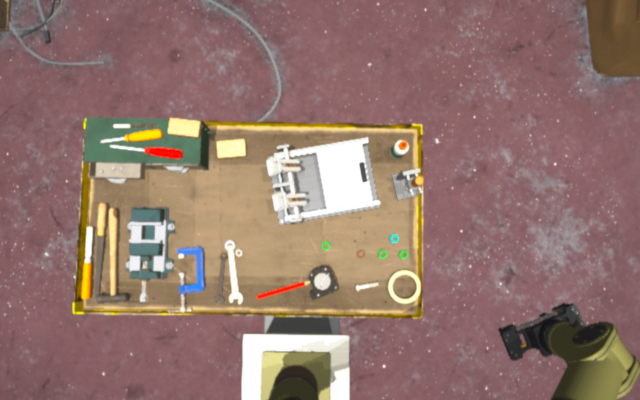

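Run:
```python
from h import *
s=load('top')['img'][:,:,::-1]
a=cv2.resize(s[120:240,250:430],None,fx=4.4,fy=4.4,interpolation=cv2.INTER_CUBIC)
cv2.imwrite('pics/t1.png',a)
b=cv2.resize(s[225:315,210:430],None,fx=3.6,fy=3.6,interpolation=cv2.INTER_CUBIC)
c=load('scene')['img'][:,:,::-1]
c=cv2.resize(c[135:345,230:510],(792,594),interpolation=cv2.INTER_CUBIC)
cv2.imwrite('pics/t2.png',b);cv2.imwrite('pics/s1.png',c)
```

```text
(no output)
```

View pics/t1.png

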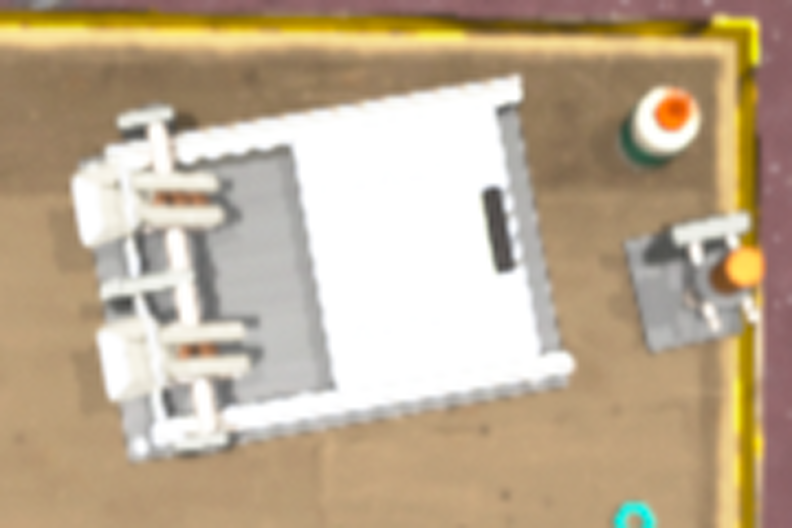

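View pics/t2.png

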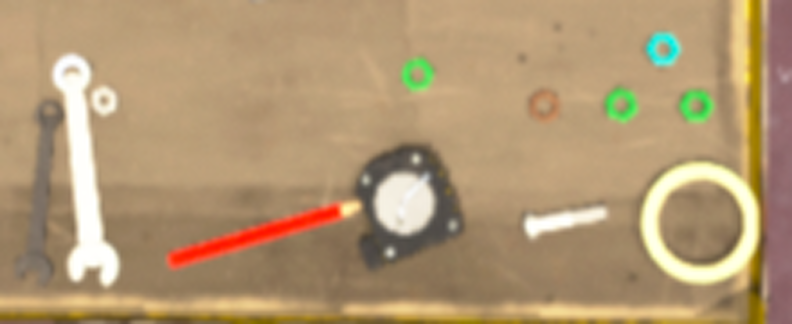

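View pics/s1.png

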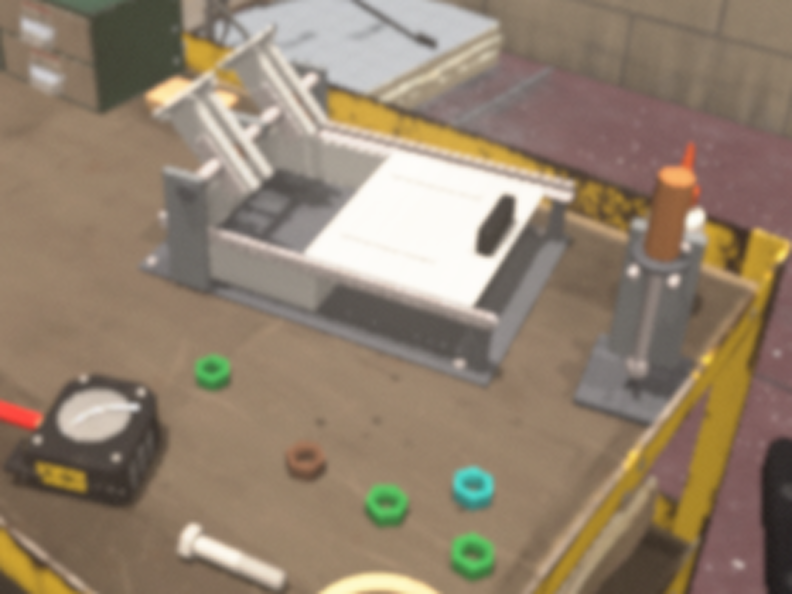

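```bash
cat >> h.py <<'E'
def cloud(s):
    z=s['z_map']; v,u=np.indices(z.shape); P=np.stack([(u-s['mtx'][0,2])/s['mtx'][0,0]*z,(v-s['mtx'][1,2])/s['mtx'][1,1]*z,z],-1)
    W=(P-s['t'])@s['R']; W[z==0]=np.nan; return W
E
python3 - <<'E'
from h import *
for n in('top','scene'):
    s=load(n);W=cloud(s)
    hsv=cv2.cvtColor(s['img'],cv2.COLOR_RGB2HSV)
    # rusty things
    m=((hsv[...,0]<14)&(hsv[...,1]>85)&(hsv[...,2]>40)&(hsv[...,2]<190)&(W[...,2]<0.03)&(W[...,2]>-0.01)&(W[...,0]>0.2)).astype(np.uint8)
    k,l,st,c=cv2.connectedComponentsWithStats(m)
    for i in range(1,k):
        if st[i,4]>6: print(n,c[i].round(1),st[i].tolist(),W[l==i].mean(0).round(3))
s=load('top');W=cloud(s)
x=W[120:240,250:430]
def rect(m,name):
    p=x[m][:,:2].astype(np.float32)*1000
    print(name,len(p),[np.round(a,1) for a in cv2.minAreaRect(p)],cv2.boxPoints(cv2.minAreaRect(p)).round(0).tolist(), np.median(x[m][:,2]).round(4))
reg=(x[...,1]>-0.20)&(x[...,1]<0.13)
rect(reg&(abs(x[...,2]-.06)<.012)&(x[...,1]<0.03),'cover+runner')
rect(reg&(abs(x[...,2]-.055)<.003)&(x[...,1]<0.0),'cover')
rect(reg&(x[...,2]>.065)&(x[...,1]<-.05),'grip')
rect(reg&(x[...,2]>.118),'mouths')
rect((x[...,1]<-.22)&(x[...,2]>.105)&(x[...,2]<.128),'rack top')
rect((x[...,1]<-.22)&(x[...,2]>.155)&(x[...,0]<.5),'handle')
for u,v in [(400,178),(418,183)]: print(px(s,u,v))
print(np.round(px(s,361,254),3), np.round(px(load('scene'),338,298),3))
E
```

```text
top [116.2 212.4] [115, 210, 3, 6, 10] [0.508 0.549 0.016]
top [358.8 253.8] [357, 250, 5, 8, 16] [ 0.395 -0.186  0.012]
top [281.5 286.5] [276, 285, 12, 4, 12] [ 0.293  0.046 -0.001]
scene [100.2 182.5] [83, 174, 34, 16, 126] [0.311 0.617 0.008]
scene [ 79.1 189. ] [77, 188, 5, 3, 8] [0.251 0.61  0.017]
scene [211.8 274.6] [181, 261, 65, 28, 286] [0.284 0.055 0.   ]
scene [337.7 297. ] [331, 290, 14, 15, 158] [ 0.393 -0.193  0.009]
cover+runner 3089 [array([634.9, -85.3]), array([304.1, 228.7]), np.float64(0.2)] [[482.0, 28.0], [483.0, -200.0], [787.0, -199.0], [786.0, 30.0]] 0.0547
cover 1849 [array([618.7, -99.2]), array([227.6, 201.3]), np.float64(2.9)] [[500.0, -4.0], [510.0, -205.0], [737.0, -194.0], [727.0, 7.0]] 0.0549
grip 113 [array([ 624.1, -132.7]), array([132.7, 232. ]), np.float64(88.3)] [[506.0, -196.0], [738.0, -202.0], [742.0, -70.0], [510.0, -63.0]] 0.0793
mouths 517 [array([575.2,  41.1]), array([177.9,  65.7]), np.float64(11.6)] [[481.0, 55.0], [495.0, -9.0], [669.0, 27.0], [656.0, 91.0]] 0.1344
rack top 239 [array([ 644.1, -314.5]), array([155.5,  47.7]), np.float64(22.3)] [[563.0, -322.0], [581.0, -366.0], [725.0, -307.0], [707.0, -263.0]] 0.1208
handle 0 [array([0., 0.]), array([0., 0.]), np.float64(0.0)] [[0.0, 0.0], [0.0, 0.0], [0.0, 0.0], [0.0, 0.0]] nan
[ 0.61953738 -0.2995638   0.06987377]
[ 0.58992071 -0.32574915  0.19036666]
[ 0.394 -0.194 -0.001] [ 0.389 -0.197  0.012]
  return _methods._mean(a, axis=axis, dtype=dtype,
  ret = ret.dtype.type(ret / rcount)
```

Run:
```python
from h import *
from scipy.optimize import least_squares
T=load('top');S=load('scene')
t=lambda x,y:(T,(x+.5)/4.4-.5+250,(y+.5)/4.4-.5+120)
c=lambda x,y:(S,(x+.5)/2.829-.5+230,(y+.5)/2.829-.5+135)
F=[(t(292,150),(88,-99,55)),(t(332,388),(-88,-99,55)),(t(497,229),(0,-224,75)),(t(573,362),(-101,-248,60)),(t(520,88),(101,-248,60)),(t(133,458),(-107.5,60,4)),
(c(305,257),(-88,-99,55)),(c(390,153),(88,-99,55)),(c(497,320),(-101,-248,60)),(c(573,187),(101,-248,60)),(c(490,381),(-107.5,-250,4)),(c(145,268),(-107.5,60,4))]
def W(p,X):
    x,y,z=np.array(X)/1000; C,Sn=np.cos(p[2]),np.sin(p[2]); return [p[0]+C*x-Sn*y,p[1]+Sn*x+C*y,z]
f=lambda p:np.concatenate([np.array(a[1:])-proj(a[0],W(p,X)) for a,X in F])
for sel in('both',0,1):
    G=F
    if sel!='both': G=[x for x in F if x[0][0] is (T,S)[sel]]
    g=lambda p:np.concatenate([np.array(a[1:])-proj(a[0],W(p,X)) for a,X in G])
    o=least_squares(g,[.6,0,.15],loss='soft_l1'); print(sel,o.x.round(4)); print(g(o.x).reshape(-1,2).round(1).tolist())
# depth features
w=cloud(T)
for nm,a in (('top',w),('scene',cloud(S))):
    b=a.reshape(-1,3);b=b[(b[:,0]>.45)&(b[:,0]<.75)]
    q=b[(abs(b[:,2]-.075)<.008)&(b[:,1]<-.10)&(b[:,1]>-.19)&(b[:,0]<.68)]; print(nm,'grip',len(q),q.mean(0).round(4),q.min(0).round(3),q.max(0).round(3))
    q=b[(b[:,2]>.135)&(b[:,2]<.25)&(b[:,1]<-.28)&(b[:,0]>.53)&(b[:,0]<.65)]; print(nm,'handle',len(q),q.mean(0).round(4),q.min(0).round(3),q.max(0).round(3))
    q=b[(b[:,2]>.115)&(b[:,2]<.128)&(b[:,1]<-.26)]; print(nm,'rack',len(q),q.min(0).round(3),q.max(0).round(3))
```

```text
both [0.5931 0.0209 0.2056]
[[-2.3, 2.9], [-4.5, -0.8], [-3.3, 1.0], [-0.2, -1.4], [1.3, 2.6], [0.9, -2.2], [-2.7, -0.0], [-3.6, 0.1], [1.0, 0.9], [0.4, 2.1], [1.1, -0.8], [4.4, 0.0]]
0 [0.5956 0.0254 0.1859]
[[-1.5, 3.2], [-2.5, -0.7], [-2.1, 0.4], [1.6, -2.3], [1.9, 2.0], [3.1, -1.1]]
1 [0.5927 0.0198 0.2087]
[[-3.2, -0.3], [-3.9, -0.1], [0.3, 0.8], [0.1, 2.0], [0.5, -0.9], [4.1, -0.3]]
top grip 60 [ 0.6406 -0.1855  0.0786] [ 0.607 -0.19   0.068] [ 0.664 -0.177  0.083]
top handle 94 [ 0.5958 -0.3261  0.1762] [ 0.586 -0.341  0.137] [ 0.607 -0.317  0.192]
top rack 191 [ 0.567 -0.348  0.115] [ 0.717 -0.288  0.128]
scene grip 43 [ 0.6428 -0.1863  0.08  ] [ 0.607 -0.19   0.068] [ 0.665 -0.179  0.082]
scene handle 398 [ 0.592  -0.3316  0.1648] [ 0.585 -0.342  0.135] [ 0.61  -0.317  0.188]
scene rack 265 [ 0.567 -0.35   0.116] [ 0.711 -0.298  0.128]
```

Run:
```python
from h import *
T=load('top');S=load('scene')
for nm,s in(('top',T),('scene',S)):
    b=cloud(s).reshape(-1,3);b=b[(b[:,0]>.45)&(b[:,0]<.74)&(b[:,1]>-.27)&(b[:,1]<.13)]
    q=b[(b[:,2]>.0575)&(b[:,2]<.066)&(b[:,1]<0.0)]
    y=.2
    for it in range(6):
        C,Sn=np.cos(y),np.sin(y); L=np.c_[C*q[:,0]+Sn*q[:,1],-Sn*q[:,0]+C*q[:,1]]
        m=np.median(L[:,0]); sl=[]
        lo=L[(L[:,0]<np.percentile(L[:,0],1)+.02)];hi=L[L[:,0]>np.percentile(L[:,0],99)-.02]
        sl=[np.polyfit(a[:,1],a[:,0],1)[0] for a in(lo,hi)]
        y-=np.mean(sl)
    print(nm,'yaw',round(y,4),sl,'runner x med',np.median(lo[:,0]),np.median(hi[:,0]),'ymin',lo[:,1].min(),hi[:,1].min(),lo[:,0].min(),lo[:,0].max(),hi[:,0].min(),hi[:,0].max(),len(lo),len(hi))
    def loc(q): return np.c_[C*q[:,0]+Sn*q[:,1],-Sn*q[:,0]+C*q[:,1],q[:,2]]
    Lb=loc(b)
    x0=(np.median(lo[:,0])+np.median(hi[:,0]))/2
    def rep(n,mm):
        a=Lb[mm]; print(n,len(a),np.percentile(a,[2,50,98],axis=0).round(4).tolist()) if len(a) else 0
    rep('plate',(Lb[:,2]>.002)&(Lb[:,2]<.012)&(abs(Lb[:,0]-x0)<.115))
    rep('postN',(Lb[:,2]>.107)&(Lb[:,2]<.116)&(Lb[:,0]<x0-.09))
    rep('postF',(Lb[:,2]>.107)&(Lb[:,2]<.116)&(Lb[:,0]>x0+.09))
    rep('mouthN',(Lb[:,2]>.125)&(Lb[:,0]<x0-.0))
    rep('mouthF',(Lb[:,2]>.125)&(Lb[:,0]>x0+.0))
    rep('grip',(Lb[:,2]>.068)&(Lb[:,1]<-.2)&(abs(Lb[:,0]-x0)<.05))
    rep('cover',(abs(Lb[:,2]-.055)<.002)&(abs(Lb[:,0]-x0)<.08))
```

```text
top yaw 0.1843 [np.float64(-0.016974243299133336), np.float64(0.016974243301278145)] runner x med 0.4911776593860512 0.687826338484647 ymin -0.3354080183543903 -0.33467155088569484 0.487999604849822 0.5086415938313709 0.6703710883399093 0.6906530700989252 106 92
plate 2066 [[0.4788, -0.3766, 0.0021], [0.5801, -0.1428, 0.0044], [0.679, 0.0181, 0.0099]]
postN 36 [[0.4759, -0.1015, 0.1074], [0.4814, -0.0844, 0.1102], [0.4913, -0.0677, 0.1145]]
postF 35 [[0.6914, -0.0998, 0.1077], [0.696, -0.0865, 0.1107], [0.7023, -0.0679, 0.1145]]
mouthN 219 [[0.5168, -0.0861, 0.1259], [0.5381, -0.0526, 0.1369], [0.5601, -0.0344, 0.1616]]
mouthF 225 [[0.6166, -0.0869, 0.126], [0.6392, -0.0539, 0.1361], [0.6599, -0.0341, 0.1625]]
grip 104 [[0.561, -0.3094, 0.0692], [0.589, -0.3017, 0.0798], [0.618, -0.2957, 0.0848]]
cover 1128 [[0.5122, -0.3134, 0.0531], [0.5842, -0.2422, 0.0549], [0.6657, -0.1817, 0.0569]]
scene yaw 0.1953 [np.float64(-0.010458300290792822), np.float64(0.010458300290792382)] runner x med 0.48893176261118654 0.6867824094489514 ymin -0.34253517980644316 -0.34342177216765285 0.4783481064867673 0.4937187511546167 0.6825836562224026 0.6932522710910752 217 146
plate 3243 [[0.4811, -0.3458, 0.0023], [0.5528, -0.2235, 0.0043], [0.6778, -0.0468, 0.0105]]
postN 58 [[0.475, -0.1075, 0.1072], [0.4802, -0.093, 0.1107], [0.4869, -0.0749, 0.1134]]
postF 35 [[0.6906, -0.1101, 0.1079], [0.6948, -0.0915, 0.1116], [0.6993, -0.0746, 0.1137]]
mouthN 317 [[0.5171, -0.0934, 0.1255], [0.5274, -0.0743, 0.1385], [0.5576, -0.0412, 0.1611]]
mouthF 280 [[0.6176, -0.094, 0.1254], [0.6269, -0.0745, 0.1383], [0.6606, -0.0431, 0.1608]]
grip 150 [[0.5577, -0.317, 0.0688], [0.5799, -0.3122, 0.0799], [0.6147, -0.3037, 0.0822]]
cover 2079 [[0.5101, -0.3214, 0.0535], [0.5747, -0.253, 0.0552], [0.6645, -0.1892, 0.0568]]
```

>>> servo_tool(
  translation=[
    [0,0,-0.02],
    [0,0,-0.02],
    [0,0,-0.02],
    [0,0,0],
    [0,0,0],
    [0,0,0],
    [0,0,0],
    [0,0,0],
  ],
  turn=[
    [0,0,-0.173],
    [0,0,-0.173],
    [0,0,-0.173],
    [0,0,-0.173],
    [0,0,-0.173],
    [0,0,-0.173],
    [0,0,-0.173],
    [0,0,-0.174],
  ],
  grip=0.75,
)

```text
clock: 1.1
tool_pos: [0.2291, -0.5811, 0.2982]
eef_rot: [0.635, 0.773, 0.0, -0.001]
contact_force: [-0.2, 0.3, 0.2]
opening: 0.75
finger_force: 0.0
```

```bash
cat >> h.py <<'E'
from scipy.spatial.transform import Rotation as Ro
O=np.array([.5954,.020]); YAW=.19
A=np.array([[np.cos(YAW),-np.sin(YAW)],[np.sin(YAW),np.cos(YAW)]])
def l2w(x,y,z): return np.r_[O+A@[x,y],z]
def w2l(p): return np.r_[A.T@(np.asarray(p)[:2]-O),p[2]]
def go(tgt,yaw=YAW+np.pi/2):
    "print tool-frame shift to reach the world TCP target, and turn to the tool yaw, after which shift applies"
    st=r.get_state(); R=Ro.from_quat(st['eef_rot']); p=np.array(st['tool_pos'])
    D=Ro.from_matrix(np.c_[[np.cos(yaw),np.sin(yaw),0],[np.sin(yaw),-np.cos(yaw),0],[0,0,-1]])
    print('tcp',p.round(4),'loader',w2l(p).round(4),'turn',(R.inv()*D).as_rotvec().round(3),'shift now',R.inv().apply(tgt-p).round(4),'after turn',D.inv().apply(tgt-p).round(4),'F',np.round(st['contact_force'],1),'open',round(st['opening'],3),'t',round(st['clock'],2),'q',np.round(st['q'],2).tolist())
E
python3 -c "
from h import *
go(l2w(-.05,.0367,.25))"
```

```text
tcp [ 0.2291 -0.5811  0.2982] loader [-0.4732 -0.5211  0.2982] turn [-0.    -0.001  0.006] shift now [0.5554 0.4264 0.0486] after turn [0.5578 0.4232 0.0482] F [-0.2  0.3  0.2] open 0.75 t 1.1 q [1.44, 0.68, -0.6, 1.48, 0.4, 1.11, 0.96]
```

>>> servo_tool(
  translation=[
    [0.037,0.028,0],
    [0.037,0.028,0],
    [0.037,0.028,0],
    [0.037,0.028,0],
    [0.037,0.028,0],
    [0.037,0.028,0],
    [0.037,0.028,0],
    [0.037,0.028,0],
    [0.037,0.028,0],
    [0.037,0.028,0],
  ],
  turn=[
    [0,0,0],
    [0,0,0],
    [0,0,0],
    [0,0,0],
    [0,0,0],
    [0,0,0],
    [0,0,0],
    [0,0,0],
    [0,0,0],
    [0,0,0],
  ],
)

```text
clock: 2.35
tool_pos: [0.4347, -0.1639, 0.2986]
eef_rot: [0.637, 0.771, -0.0, -0.0]
contact_force: [0.2, 0.3, -0.2]
opening: 0.745
finger_force: 0.0
```

```bash
python3 -c "
from h import *
go(l2w(-.05,.0367,.25))"
```

```text
tcp [ 0.4347 -0.1639  0.2986] loader [-0.1925 -0.1502  0.2986] turn [-0.  0. -0.] shift now [0.187  0.1425 0.0485] after turn [0.1869 0.1425 0.0486] F [ 0.2  0.3 -0.2] open 0.745 t 2.35 q [0.69, 0.45, -0.64, 1.93, 0.35, 0.87, 0.06]
```

>>> servo_tool(
  translation=[
    [0.037,0.028,0.01],
    [0.037,0.028,0.01],
    [0.037,0.028,0.01],
    [0.038,0.029,0.01],
    [0.038,0.0295,0.0086],
    [0,0,0.04],
    [0,0,0.04],
    [0,0,0.03],
    [0,0,0.0164],
    [0,0,0],
  ],
  turn=[
    [0,0,0],
    [0,0,0],
    [0,0,0],
    [0,0,0],
    [0,0,0],
    [0,0,0],
    [0,0,0],
    [0,0,0],
    [0,0,0],
    [0,0,0],
  ],
)

```text
clock: 3.6
tool_pos: [0.5386, 0.0453, 0.123]
eef_rot: [0.637, 0.771, -0.001, -0.001]
contact_force: [0.1, 0.2, 1.1]
opening: 0.756
finger_force: 0.0
```

>>> servo_tool(
  translation=[
    [0,0,0],
    [0,0,0],
    [0,0,0],
    [0,0,0],
  ],
  turn=[
    [0,0,0],
    [0,0,0],
    [0,0,0],
    [0,0,0],
  ],
  grip=0.2,
  grip_force=8,
)

```text
clock: 4.1
tool_pos: [0.54, 0.0455, 0.1246]
eef_rot: [0.637, 0.771, 0.001, 0.001]
contact_force: [0.7, -0.2, 4.1]
opening: 0.495
finger_force: 7.8
```

```bash
python3 -c "
from h import *
go(l2w(-.05,.0367,.1236))
s=snap('scene'); c=s['img'][:,:,::-1]; cv2.imwrite('pics/s2.png',cv2.resize(c[80:290,230:510],(792,594),interpolation=cv2.INTER_CUBIC))"
```

```text
tcp [0.54   0.0455 0.1246] loader [-0.0496  0.0355  0.1246] turn [ 0.002  0.    -0.   ] shift now [ 0.0012 -0.0004  0.001 ] after turn [ 0.0012 -0.0004  0.001 ] F [ 0.7 -0.2  4.1] open 0.495 t 4.1 q [0.09, 0.78, -0.44, 1.91, 0.58, 0.58, -0.54]
```

View pics/s2.png

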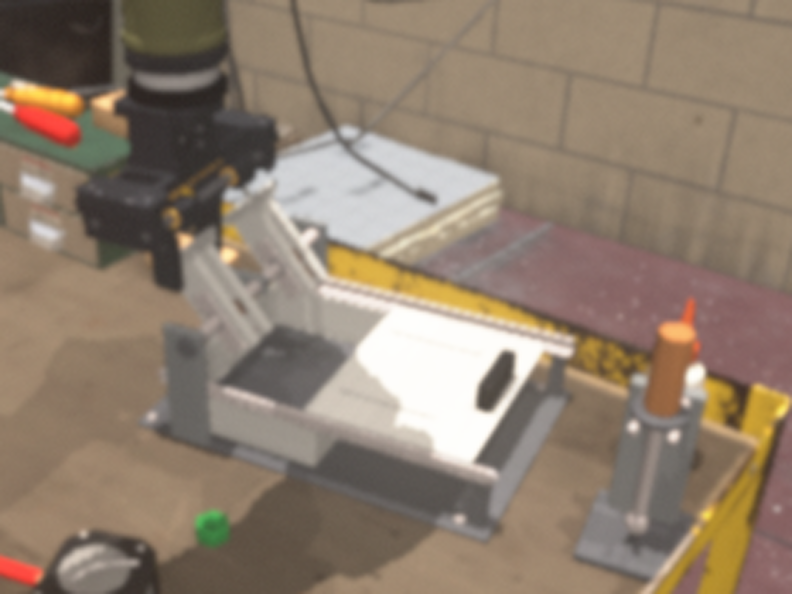

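>>> servo_tool(
  translation=[
    [-0.0045,0,-0.0034],
    [-0.0049,0,-0.003],
    [-0.0051,0,-0.0025],
    [-0.0054,0,-0.002],
    [-0.0055,0,-0.0014],
    [-0.0056,0,-0.0008],
    [-0.0057,0,-0.0003],
    [-0.003,0,0],
    [0,0,0],
    [0,0,0],
  ],
  turn=[
    [0,0,0],
    [0,0,0],
    [0,0,0],
    [0,0,0],
    [0,0,0],
    [0,0,0],
    [0,0,0],
    [0,0,0],
    [0,0,0],
    [0,0,0],
  ],
)

```text
clock: 5.4
tool_pos: [0.5476, 0.0052, 0.1369]
eef_rot: [0.637, 0.771, 0.0, 0.001]
contact_force: [5.1, 2.7, -2.1]
opening: 0.484
finger_force: 8.0
```

```bash
python3 -c "
from h import *
go(l2w(-.05,0,.137))"
```

```text
tcp [0.5476 0.0052 0.1369] loader [-0.0498 -0.0055  0.1369] turn [ 0.001  0.001 -0.001] shift now [ 0.0055 -0.0003 -0.0001] after turn [ 0.0055 -0.0002 -0.0001] F [ 5.1  2.7 -2.1] open 0.484 t 5.4 q [0.18, 0.77, -0.47, 1.89, 0.57, 0.62, -0.46]
```

>>> servo_tool(
  translation=[
    [-0.002,0,0],
    [-0.002,0,0],
    [-0.002,0,0],
    [0,0,0],
  ],
  turn=[
    [0,0,0],
    [0,0,0],
    [0,0,0],
    [0,0,0],
  ],
)

```text
clock: 5.9
tool_pos: [0.5479, 0.0039, 0.1369]
eef_rot: [0.636, 0.772, 0.002, -0.001]
contact_force: [3.0, 9.6, -2.6]
opening: 0.491
finger_force: 8.1
```

```bash
python3 -c "
from h import *
go(l2w(-.05,0,.137))
s=snap('scene'); c=s['img'][:,:,::-1]; cv2.imwrite('pics/s3.png',cv2.resize(c[100:250,250:450],(800,600),interpolation=cv2.INTER_CUBIC))"
```

```text
tcp [0.5479 0.0039 0.1369] loader [-0.0497 -0.0069  0.1369] turn [ 0.002 -0.005  0.003] shift now [ 0.0069 -0.0002 -0.0001] after turn [ 0.0069 -0.0003 -0.0001] F [ 3.   9.6 -2.6] open 0.491 t 5.9 q [0.19, 0.77, -0.48, 1.88, 0.57, 0.62, -0.45]
```

View pics/s3.png

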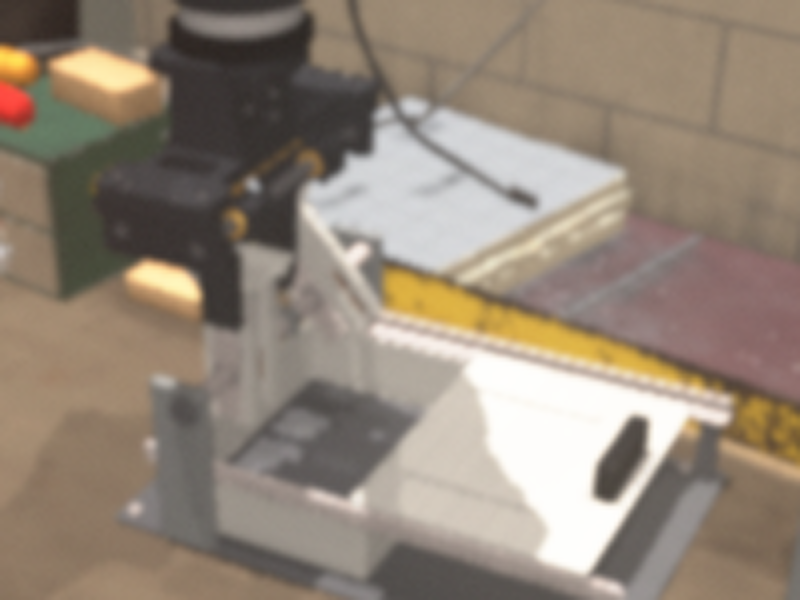

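>>> servo_tool(
  translation=[
    [0.002,0,0],
    [0.002,0,0],
    [0,0,0],
    [0,0,-0.03],
    [0,0,-0.03],
    [0,0.03,0],
    [0,0.03,0],
    [0,0.03,0],
    [0,0,0],
  ],
  turn=[
    [0,0,0],
    [0,0,0],
    [0,0,0],
    [0,0,0],
    [0,0,0],
    [0,0,0],
    [0,0,0],
    [0,0,0],
    [0,0,0],
  ],
  grip=0.75,
)

```text
clock: 7.08
tool_pos: [0.6364, 0.0212, 0.1967]
eef_rot: [0.637, 0.771, 0.0, 0.0]
contact_force: [-0.2, -1.3, 0.0]
opening: 0.745
finger_force: 0.0
```

```bash
python3 -c "
from h import *
go(l2w(.05,.0367,.1236))"
```

```text
tcp [0.6364 0.0212 0.1967] loader [ 0.0405 -0.0065  0.1967] turn [ 0.     0.    -0.001] shift now [0.0433 0.0095 0.0731] after turn [0.0432 0.0095 0.0731] F [-0.2 -1.3  0. ] open 0.745 t 7.08 q [0.18, 0.8, -0.54, 1.56, 0.48, 0.92, -0.33]
```

>>> servo_tool(
  translation=[
    [0.022,0.005,0],
    [0.0212,0.0045,0],
    [0,0,0.03],
    [0,0,0.03],
    [0,0,0.013],
    [0,0,0],
  ],
  turn=[
    [0,0,0],
    [0,0,0],
    [0,0,0],
    [0,0,0],
    [0,0,0],
    [0,0,0],
  ],
)

```text
clock: 7.82
tool_pos: [0.6358, 0.0666, 0.1238]
eef_rot: [0.636, 0.771, -0.0, -0.001]
contact_force: [-0.2, -0.4, -0.0]
opening: 0.751
finger_force: 0.0
```

>>> servo_tool(
  translation=[
    [0,0,0],
    [0,0,0],
    [0,0,0],
    [0,0,0],
  ],
  turn=[
    [0,0,0],
    [0,0,0],
    [0,0,0],
    [0,0,0],
  ],
  grip=0.2,
  grip_force=8,
)

```text
clock: 8.32
tool_pos: [0.6378, 0.066, 0.1251]
eef_rot: [0.637, 0.771, 0.001, 0.001]
contact_force: [2.1, 0.2, 3.8]
opening: 0.501
finger_force: 8.0
```

>>> servo_tool(
  translation=[
    [-0.0045,0,-0.0034],
    [-0.0049,0,-0.003],
    [-0.0051,0,-0.0025],
    [-0.0054,0,-0.002],
    [-0.0055,0,-0.0014],
    [-0.0056,0,-0.0008],
    [-0.0057,0,-0.0003],
    [-0.005,0,0],
    [-0.003,0,0],
    [0,0,0],
  ],
  turn=[
    [0,0,0],
    [0,0,0],
    [0,0,0],
    [0,0,0],
    [0,0,0],
    [0,0,0],
    [0,0,0],
    [0,0,0],
    [0,0,0],
    [0,0,0],
  ],
)

```text
clock: 9.57
tool_pos: [0.6456, 0.0252, 0.1381]
eef_rot: [0.636, 0.772, 0.003, -0.001]
contact_force: [3.3, 7.4, 2.2]
opening: 0.492
finger_force: 7.8
```

```bash
python3 -c "
from h import *
go(l2w(.05,0,.137))"
```

```text
tcp [0.6456 0.0252 0.1381] loader [ 0.0503 -0.0044  0.1381] turn [ 0.003 -0.005  0.002] shift now [ 0.0044 -0.0003  0.0011] after turn [ 0.0044 -0.0003  0.0011] F [3.3 7.4 2.2] open 0.492 t 9.57 q [0.16, 0.88, -0.51, 1.58, 0.53, 0.82, -0.36]
```

>>> servo_tool(
  translation=[
    [0.002,0,0],
    [0.002,0,0],
    [0,0,0],
    [0,0,-0.04],
    [0,0,-0.05],
    [-0.05,0,-0.05],
    [-0.06,0,0],
    [-0.06,0,0],
    [-0.06,0,0],
    [-0.06,0,0],
  ],
  turn=[
    [0,0,0],
    [0,0,0],
    [0,0,0],
    [0,0,0],
    [0,0,0],
    [0,0,0],
    [0,0,0],
    [0,0,0],
    [0,0,0],
    [0,0,0],
  ],
  grip=0.75,
)

```text
clock: 10.82
tool_pos: [0.6973, -0.2561, 0.2715]
eef_rot: [0.637, 0.771, -0.001, -0.0]
contact_force: [1.1, 0.1, -0.1]
opening: 0.748
finger_force: 0.0
```

Run:
```python
from h import *
go(l2w(.05,0,.137))
T=snap('top');S=snap('scene')
for nm,s in(('top',T),('scene',S)):
    W=cloud(s);L=np.stack([W[...,0],W[...,1]],-1)-O; L=L@A; b=np.dstack([L,W[...,2]])
    for n,x0 in(('N',-.05),('F',.05)):
        m=(abs(b[...,0]-x0)<.03)&(abs(b[...,1])<.035)&(b[...,2]>.15)&(b[...,2]<.172)
        q=b[m]
        if len(q)>3: print(nm,n,len(q),np.percentile(q,[3,50,97],axis=0).round(4).tolist())
    m=(W[...,2]>.14)&(W[...,2]<.2)&(abs(W[...,1]+.33)<.03)&(abs(W[...,0]-.595)<.03);q=W[m]
    if len(q)>3: print(nm,'rod',len(q),np.percentile(q,[3,50,97],axis=0).round(4).tolist())
    m=(W[...,2]>.183)&(W[...,2]<.2)&(abs(W[...,1]+.33)<.03)&(abs(W[...,0]-.595)<.03);q=W[m]
    if len(q)>3: print(nm,'rodtop',len(q),q.mean(0).round(4),np.percentile(q,[3,50,97],axis=0).round(4).tolist())
i=[cv2.resize(a['img'][v:v+75,u:u+100,::-1],(400,300),interpolation=cv2.INTER_CUBIC) for a,u,v in((T,255,140),(T,340,140),(S,280,130),(S,410,170))]
cv2.imwrite('pics/m1.png',np.vstack([np.hstack(i[:2]),np.hstack(i[2:])]))
```

```text
tcp [ 0.6973 -0.2561  0.2715] loader [ 0.0479 -0.2903  0.2715] turn [-0.001  0.    -0.001] shift now [0.2904 0.0021 0.1344] after turn [0.2903 0.0021 0.1345] F [ 1.1  0.1 -0.1] open 0.748 t 10.82 q [0.52, 0.88, -0.57, 1.08, 0.45, 1.29, 0.19]
top N 196 [[-0.0719, -0.0226, 0.1519], [-0.0492, -0.0003, 0.1588], [-0.0281, 0.0215, 0.1637]]
top F 197 [[0.0276, -0.0225, 0.1514], [0.0515, -0.0003, 0.1585], [0.0718, 0.0213, 0.1644]]
scene N 226 [[-0.0702, -0.0227, 0.1506], [-0.0398, 0.0028, 0.158], [-0.0267, 0.0198, 0.1624]]
scene F 191 [[0.0291, -0.0232, 0.151], [0.0589, 0.0021, 0.158], [0.0742, 0.0192, 0.1628]]
scene rod 362 [[0.5867, -0.3408, 0.142], [0.5907, -0.3321, 0.1685], [0.6036, -0.3195, 0.1874]]
scene rodtop 83 [ 0.596  -0.3305  0.1862] [[0.5875, -0.3398, 0.1837], [0.5955, -0.3307, 0.1864], [0.6074, -0.3205, 0.1881]]
```

View pics/m1.png

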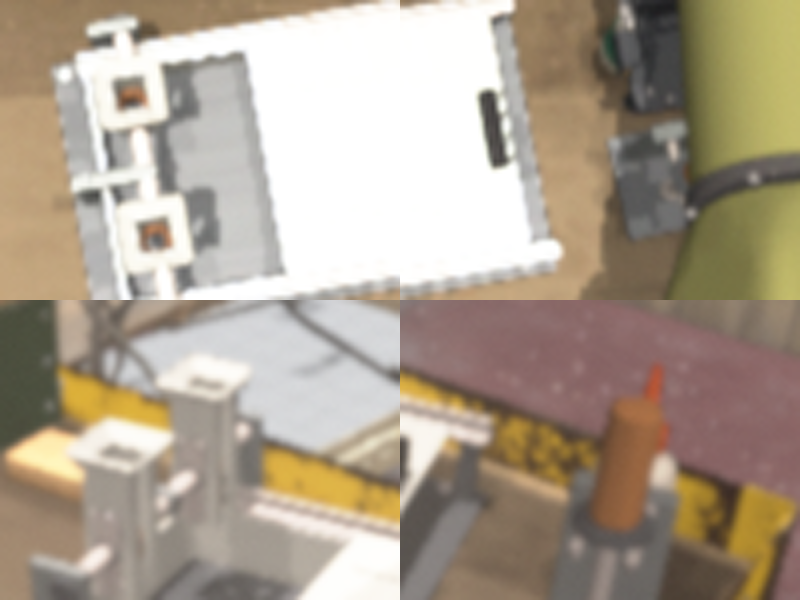

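```bash
python3 -c "
from h import *
go(np.array([.597,-.330,.141])); print(w2l([.597,-.33,.12]))"
```

```text
tcp [ 0.6961 -0.2651  0.27  ] loader [ 0.045  -0.2989  0.27  ] turn [-0.004  0.007 -0.013] shift now [-0.0456 -0.1085  0.1298] after turn [-0.0451 -0.1096  0.129 ] F [0.6 0.2 0.3] open 0.75 t 10.93 q [0.52, 0.89, -0.56, 1.08, 0.45, 1.29, 0.19]
[-0.06452941 -0.34400366  0.12      ]
```

>>> servo_tool(
  translation=[
    [-0.02,-0.027,0],
    [-0.01,-0.027,0],
    [0,-0.027,0],
    [0,-0.027,0],
    [0,0,0],
    [0,0,0],
  ],
  turn=[
    [0,0,0],
    [0,0,0],
    [0,0,0],
    [0,0,0],
    [0,0,0],
    [0,0,0],
  ],
)

```text
clock: 11.68
tool_pos: [0.5981, -0.3027, 0.2718]
eef_rot: [0.637, 0.771, 0.0, 0.0]
contact_force: [0.5, -0.2, 0.4]
opening: 0.749
finger_force: 0.0
```

```bash
python3 -c "
from h import *
go(np.array([.597,-.330,.141]))"
```

```text
tcp [ 0.5981 -0.3027  0.2718] loader [-0.0583 -0.3175  0.2718] turn [ 0.001 -0.     0.   ] shift now [-0.0266 -0.0064  0.1308] after turn [-0.0266 -0.0063  0.1308] F [ 0.5 -0.2  0.4] open 0.749 t 11.68 q [0.69, 0.77, -0.6, 1.36, 0.44, 1.14, 0.23]
```

>>> servo_tool(
  translation=[
    [-0.0133,-0.0032,0],
    [-0.0133,-0.0032,0],
    [0,0,0.04],
    [0,0,0.04],
    [0,0,0.03],
    [0,0,0.0208],
    [0,0,0],
    [0,0,0],
  ],
  turn=[
    [0,0,0],
    [0,0,0],
    [0,0,0],
    [0,0,0],
    [0,0,0],
    [0,0,0],
    [0,0,0],
    [0,0,0],
  ],
)

```text
clock: 12.68
tool_pos: [0.5973, -0.331, 0.1422]
eef_rot: [0.637, 0.771, 0.0, 0.001]
contact_force: [-0.2, 0.0, 0.6]
opening: 0.752
finger_force: 0.0
```

>>> servo_tool(
  translation=[
    [0,0,0],
    [0,0,0],
    [0,0,0],
    [0,0,0],
    [0,0,0],
    [0,0,0],
  ],
  turn=[
    [0,0,0],
    [0,0,0],
    [0,0,0],
    [0,0,0],
    [0,0,0],
    [0,0,0],
  ],
  grip=0.05,
  grip_force=45,
)

```text
clock: 13.42
tool_pos: [0.5965, -0.3305, 0.1411]
eef_rot: [0.637, 0.771, 0.0, 0.0]
contact_force: [0.5, 0.3, 1.0]
opening: 0.26
finger_force: 45.0
```

```bash
python3 -c "
from h import *
go(np.array([.597,-.330,.141]))"
```

```text
tcp [ 0.5965 -0.3305  0.1411] loader [-0.0651 -0.3444  0.1411] turn [0.001 0.    0.   ] shift now [0.0004 0.0006 0.0001] after turn [0.0004 0.0006 0.0001] F [0.5 0.3 1. ] open 0.26 t 13.43 q [0.7, 0.92, -0.54, 1.45, 0.54, 0.92, 0.2]
```

>>> servo_tool(
  translation=[
    [0,0,-0.02],
    [0,0,-0.03],
    [0,0,-0.03],
    [0,0,-0.03],
    [0,0,-0.03],
    [0,0,-0.03],
    [0,0,0],
    [0,0,0],
    [0,0,0],
  ],
  turn=[
    [0,0,0],
    [0,0,0],
    [0,0,0],
    [0,0,0],
    [0,0,0],
    [0,0,0],
    [0,0,0],
    [0,0,0],
    [0,0,0],
  ],
)

```text
clock: 14.55
tool_pos: [0.5954, -0.3305, 0.3094]
eef_rot: [0.637, 0.771, -0.001, -0.001]
contact_force: [-0.1, 0.1, -2.1]
opening: 0.262
finger_force: 45.0
```

Run:
```python
from h import *
T=snap('top');S=snap('scene')
go(l2w(-.05,-.0005,.31))
p=np.array(r.get_state()['tool_pos']); c=p-[0,0,.0211]
for s in(S,):
    W=cloud(s)
    m=(np.hypot(W[...,0]-p[0],W[...,1]-p[1])<.03)&(W[...,2]<c[2]-.005)&(W[...,2]>c[2]-.11);q=W[m]
    for z in np.arange(c[2]-.11,c[2],.01):
        k=q[abs(q[:,2]-z)<.005]
        if len(k): print(round(z-c[2],3),len(k),(k.mean(0)-p).round(4))
u=proj(S,c-[0,0,.05]).astype(int); print(u,[proj(S,c).round(1),proj(S,c-[0,0,.1]).round(1)])
a=S['img'][u[1]-60:u[1]+60,u[0]-50:u[0]+50,::-1]
cv2.imwrite('pics/r1.png',cv2.resize(a,None,fx=5,fy=5,interpolation=cv2.INTER_CUBIC)); print(u-[50,60])
```

```text
tcp [ 0.5957 -0.3305  0.3097] loader [-0.0659 -0.3442  0.3097] turn [-0.002 -0.001  0.   ] shift now [3.437e-01 1.600e-02 1.000e-04] after turn [ 3.437e-01  1.590e-02 -3.000e-04] F [-0.3  0.4 -0.3] open 0.262 t 14.65 q [0.72, 0.76, -0.61, 1.26, 0.42, 1.25, 0.3]
-0.1 17 [-0.0038 -0.0004 -0.1186]
-0.09 53 [-0.0035 -0.0003 -0.1113]
-0.08 31 [-3.000e-03  1.000e-04 -1.006e-01]
-0.07 29 [-0.0028 -0.0002 -0.0906]
-0.06 30 [-0.003  -0.0002 -0.0812]
-0.05 36 [-0.0027  0.     -0.0712]
-0.04 31 [-0.0025 -0.0001 -0.0611]
-0.03 34 [-0.0031  0.     -0.0512]
-0.02 38 [-0.0027 -0.0002 -0.0409]
-0.01 30 [-0.0027 -0.0002 -0.0316]
[474 171] [array([480.3, 144.3]), array([469.2, 196. ])]
[424 111]
```

View pics/r1.png

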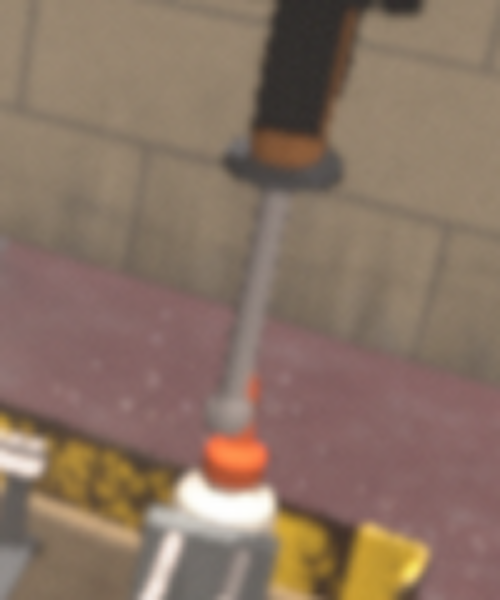

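>>> servo_tool(
  translation=[
    [0.034,0.0016,0],
    [0.034,0.0016,0],
    [0.034,0.0016,0],
    [0.034,0.0016,0],
    [0.034,0.0016,0],
    [0.034,0.0016,0],
    [0.034,0.0016,0],
    [0.034,0.0016,0],
    [0.034,0.0016,0],
    [0.034,0.0016,0],
  ],
  turn=[
    [0,0,0],
    [0,0,0],
    [0,0,0],
    [0,0,0],
    [0,0,0],
    [0,0,0],
    [0,0,0],
    [0,0,0],
    [0,0,0],
    [0,0,0],
  ],
)

```text
clock: 15.9
tool_pos: [0.5473, 0.0073, 0.3105]
eef_rot: [0.637, 0.771, -0.0, -0.0]
contact_force: [1.2, -0.3, -1.3]
opening: 0.263
finger_force: 45.0
```

>>> servo_tool(
  translation=[
    [0,0,0],
    [0,0,0],
    [0,0,0],
  ],
  turn=[
    [0,0,0],
    [0,0,0],
    [0,0,0],
  ],
)

```text
clock: 16.27
tool_pos: [0.5479, 0.0047, 0.3106]
eef_rot: [0.638, 0.77, -0.001, 0.0]
contact_force: [-0.8, -1.0, -1.0]
opening: 0.263
finger_force: 45.0
```

Run:
```python
from h import *
go(l2w(-.05,-.0015,.31))
S=snap('scene');W=cloud(S); p=np.array(r.get_state()['tool_pos'])
m=(np.hypot(W[...,0]-p[0],W[...,1]-p[1])<.03)&(W[...,2]<p[2]-.025)&(W[...,2]>p[2]-.126);q=W[m]
for z in np.arange(p[2]-.12,p[2]-.03,.02):
    k=q[abs(q[:,2]-z)<.006]; print(round(z-p[2],3),len(k),(k.mean(0)-p).round(4))
```

```text
tcp [0.5479 0.0047 0.3106] loader [-0.0496 -0.0061  0.3106] turn [-0.001  0.001 -0.002] shift now [ 0.0046 -0.0004  0.0006] after turn [ 0.0046 -0.0004  0.0006] F [-0.8 -1.  -1. ] open 0.263 t 16.27 q [0.29, 0.56, -0.63, 1.69, 0.38, 1.02, -0.28]
-0.12 14 [-0.0025 -0.0037 -0.1166]
-0.1 19 [-0.0009 -0.002  -0.0999]
-0.08 24 [-0.0008 -0.0013 -0.0801]
-0.06 24 [-0.0011 -0.0022 -0.0599]
-0.04 23 [-0.0018 -0.0018 -0.0393]
```

>>> servo_tool(
  translation=[
    [0.005,-0.0004,0],
    [0,0,0.01],
    [0,0,0.01],
    [0,0,0.01],
    [0,0,0.01],
    [0,0,0.01],
    [0,0,0.01],
    [0,0,0],
    [0,0,0],
  ],
  turn=[
    [0,0,0],
    [0,0,0],
    [0,0,0],
    [0,0,0],
    [0,0,0],
    [0,0,0],
    [0,0,0],
    [0,0,0],
    [0,0,0],
  ],
)

```text
clock: 17.45
tool_pos: [0.5466, 0.0113, 0.2511]
eef_rot: [0.637, 0.771, 0.0, 0.0]
contact_force: [0.5, 0.0, 0.9]
opening: 0.26
finger_force: 45.0
```

```bash
python3 -c "
from h import *
go(l2w(-.05,-.001,.182))"
```

```text
tcp [0.5466 0.0113 0.2511] loader [-0.0496  0.0007  0.2511] turn [ 0.001 -0.     0.   ] shift now [-0.0017 -0.0005  0.0691] after turn [-0.0017 -0.0004  0.0691] F [0.5 0.  0.9] open 0.26 t 17.45 q [0.26, 0.62, -0.6, 1.78, 0.44, 0.88, -0.35]
```

>>> servo_tool(
  translation=[
    [-0.0013,0,0.007],
    [0,0,0.007],
    [0,0,0.007],
    [0,0,0.007],
    [0,0,0.007],
    [0,0,0.007],
    [0,0,0.007],
    [0,0,0.007],
    [0,0,0.006],
  ],
  turn=[
    [0,0,0],
    [0,0,0],
    [0,0,0],
    [0,0,0],
    [0,0,0],
    [0,0,0],
    [0,0,0],
    [0,0,0],
    [0,0,0],
  ],
)

```text
clock: 18.58
tool_pos: [0.5465, 0.0098, 0.1882]
eef_rot: [0.637, 0.771, -0.0, -0.0]
contact_force: [0.3, -0.6, -1.1]
opening: 0.261
finger_force: 45.0
```

>>> servo_tool(
  translation=[
    [0,0,0.003],
    [0,0,0.003],
    [0,0,0.002],
    [0,0,0.002],
    [0,0,0],
    [0,0,0],
  ],
  turn=[
    [0,0,0],
    [0,0,0],
    [0,0,0],
    [0,0,0],
    [0,0,0],
    [0,0,0],
  ],
)

```text
clock: 19.32
tool_pos: [0.547, 0.0098, 0.1797]
eef_rot: [0.637, 0.771, 0.0, 0.001]
contact_force: [-0.9, -1.2, 4.5]
opening: 0.264
finger_force: 45.0
```

```bash
python3 -c "
from h import *
go(l2w(-.05,-.001,.182))"
```

```text
tcp [0.547  0.0098 0.1797] loader [-0.0494 -0.0009  0.1797] turn [ 0.001  0.001 -0.   ] shift now [-0.0001 -0.0006 -0.0023] after turn [-0.0001 -0.0006 -0.0023] F [-0.9 -1.2  4.5] open 0.264 t 19.32 q [0.22, 0.71, -0.53, 1.85, 0.53, 0.72, -0.43]
```

>>> servo_tool(
  translation=[
    [0,0,0.002],
    [0,0,0.002],
    [0,0,0],
    [0,0,0],
  ],
  turn=[
    [0,0,0],
    [0,0,0],
    [0,0,0],
    [0,0,0],
  ],
)

```text
clock: 19.82
tool_pos: [0.5475, 0.0104, 0.1787]
eef_rot: [0.637, 0.771, 0.001, 0.002]
contact_force: [-7.6, -1.4, 29.1]
opening: 0.262
finger_force: 45.0
```

```bash
python3 -c "
from h import *
go(l2w(-.05,-.001,.182))
S=snap('scene'); c=S['img'][:,:,::-1]; cv2.imwrite('pics/n1.png',cv2.resize(c[120:240,270:430],(800,600),interpolation=cv2.INTER_CUBIC))"
```

```text
tcp [0.5475 0.0104 0.1787] loader [-0.0489 -0.0004  0.1787] turn [0.004 0.002 0.   ] shift now [-0.0007 -0.0011 -0.0033] after turn [-0.0006 -0.0011 -0.0033] F [-7.6 -1.4 29.1] open 0.262 t 19.82 q [0.21, 0.71, -0.53, 1.85, 0.53, 0.72, -0.43]
```

View pics/n1.png

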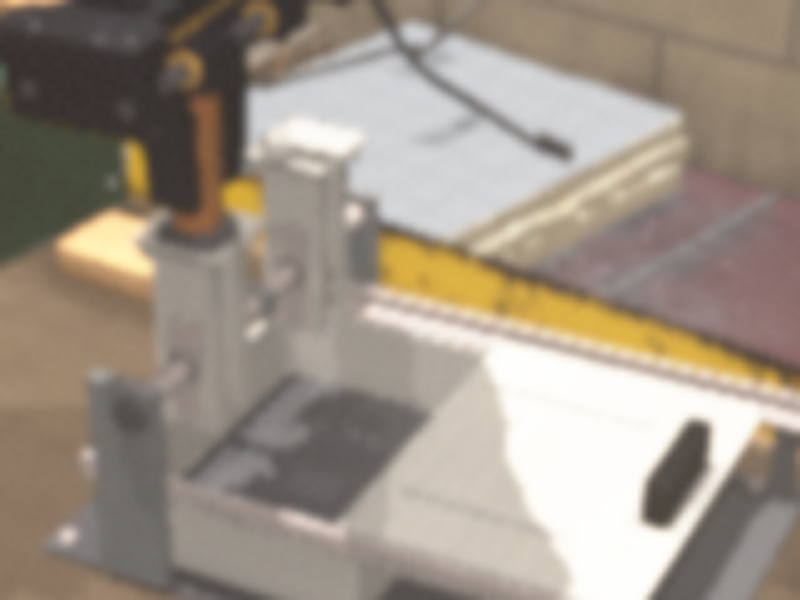

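>>> servo_tool(
  translation=[
    [0,0,-0.004],
    [0,0,-0.01],
    [0,0,-0.02],
    [0,0,-0.025],
    [0,0,-0.025],
    [0,0,-0.025],
    [0,0,-0.025],
    [0,0,0],
    [0,0,0],
    [0,0,0],
  ],
  turn=[
    [0,0,0],
    [0,0,0],
    [0,0,0],
    [0,0,0],
    [0,0,0],
    [0,0,0],
    [0,0,0],
    [0,0,0],
    [0,0,0],
    [0,0,0],
  ],
)

```text
clock: 21.12
tool_pos: [0.5459, 0.0096, 0.3076]
eef_rot: [0.637, 0.771, -0.001, -0.001]
contact_force: [-0.2, 0.9, -1.4]
opening: 0.262
finger_force: 45.0
```

Run:
```python
from h import *
go(l2w(.0495,-.001,.31))
T=snap('top');S=snap('scene');W=cloud(S); p=np.array(r.get_state()['tool_pos'])
m=(np.hypot(W[...,0]-p[0],W[...,1]-p[1])<.03)&(W[...,2]<p[2]-.025)&(W[...,2]>p[2]-.126);q=W[m]
for z in np.arange(p[2]-.12,p[2]-.03,.02):
    k=q[abs(q[:,2]-z)<.006]; print(round(z-p[2],3),len(k),(k.mean(0)-p).round(4))
a=T['img'][140:215,255:355,::-1];b=S['img'][130:220,280:400,::-1]
cv2.imwrite('pics/n2.png',np.hstack([cv2.resize(a,(400,300),interpolation=cv2.INTER_CUBIC),cv2.resize(b,(400,300),interpolation=cv2.INTER_CUBIC)]))
```

```text
tcp [0.5459 0.0096 0.3076] loader [-0.0505 -0.0009  0.3076] turn [-0.002 -0.     0.   ] shift now [-0.0001  0.1    -0.0026] after turn [-0.0001  0.1    -0.0024] F [-0.2  0.9 -1.4] open 0.262 t 21.12 q [0.28, 0.56, -0.64, 1.7, 0.38, 1.01, -0.29]
-0.12 17 [-0.0016 -0.0024 -0.1171]
-0.1 24 [-0.0011 -0.001  -0.0998]
-0.08 29 [-0.001  -0.0018 -0.0804]
-0.06 20 [-0.0016 -0.0019 -0.0594]
-0.04 28 [-0.0014 -0.0014 -0.0397]
```

View pics/n2.png

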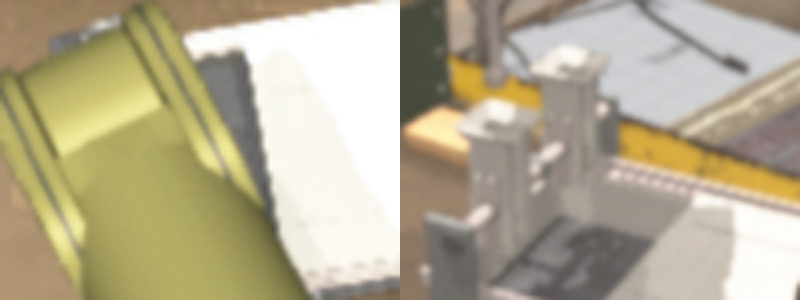

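>>> servo_tool(
  translation=[
    [0,0.02,0],
    [0,0.03,0],
    [0,0.03,0],
    [0,0.02,0],
    [0,0,0],
    [0,0,0],
    [0,0,0],
  ],
  turn=[
    [0,0,0],
    [0,0,0],
    [0,0,0],
    [0,0,0],
    [0,0,0],
    [0,0,0],
    [0,0,0],
  ],
)

```text
clock: 22.1
tool_pos: [0.6441, 0.0284, 0.309]
eef_rot: [0.637, 0.771, -0.0, -0.0]
contact_force: [0.4, -0.0, -0.9]
opening: 0.263
finger_force: 45.0
```

```bash
python3 -c "
from h import *
go(l2w(.0497,-.001,.25))"
```

```text
tcp [0.6441 0.0284 0.309 ] loader [ 0.0494 -0.0009  0.309 ] turn [-0.001  0.     0.   ] shift now [-0.0001  0.0003  0.059 ] after turn [-0.0001  0.0003  0.059 ] F [ 0.4 -0.  -0.9] open 0.263 t 22.1 q [0.19, 0.7, -0.6, 1.4, 0.41, 1.17, -0.27]
```

>>> servo_tool(
  translation=[
    [0,0,0.01],
    [0,0,0.01],
    [0,0,0.01],
    [0,0,0.01],
    [0,0,0.01],
    [0,0,0.01],
    [0,0,0],
    [0,0,0],
  ],
  turn=[
    [0,0,0],
    [0,0,0],
    [0,0,0],
    [0,0,0],
    [0,0,0],
    [0,0,0],
    [0,0,0],
    [0,0,0],
  ],
)

```text
clock: 23.1
tool_pos: [0.6451, 0.0289, 0.2492]
eef_rot: [0.637, 0.771, 0.0, 0.0]
contact_force: [0.6, 0.1, -1.4]
opening: 0.262
finger_force: 45.0
```

>>> servo_tool(
  translation=[
    [0,0,0.007],
    [0,0,0.007],
    [0,0,0.007],
    [0,0,0.007],
    [0,0,0.007],
    [0,0,0.007],
    [0,0,0.007],
    [0,0,0.007],
    [0,0,0.006],
    [0,0,0],
  ],
  turn=[
    [0,0,0],
    [0,0,0],
    [0,0,0],
    [0,0,0],
    [0,0,0],
    [0,0,0],
    [0,0,0],
    [0,0,0],
    [0,0,0],
    [0,0,0],
  ],
)

```text
clock: 24.35
tool_pos: [0.644, 0.0284, 0.1857]
eef_rot: [0.637, 0.771, -0.001, -0.001]
contact_force: [0.9, 0.1, -1.1]
opening: 0.268
finger_force: 45.0
```

>>> servo_tool(
  translation=[
    [0,0,0.003],
    [0,0,0.003],
    [0,0,0.002],
    [0,0,0.002],
    [0,0,0],
    [0,0,0],
  ],
  turn=[
    [0,0,0],
    [0,0,0],
    [0,0,0],
    [0,0,0],
    [0,0,0],
    [0,0,0],
  ],
)

```text
clock: 25.1
tool_pos: [0.6455, 0.0289, 0.1794]
eef_rot: [0.637, 0.771, 0.001, 0.001]
contact_force: [-3.7, -0.8, 12.7]
opening: 0.258
finger_force: 45.0
```

>>> servo_tool(
  translation=[
    [0,0,0.002],
    [0,0,0],
    [0,0,-0.004],
    [0,0,-0.01],
    [0,0,-0.02],
    [0,0,-0.025],
    [0,0,-0.025],
    [0,0,-0.025],
    [0,0,-0.025],
    [0,0,0],
  ],
  turn=[
    [0,0,0],
    [0,0,0],
    [0,0,0],
    [0,0,0],
    [0,0,0],
    [0,0,0],
    [0,0,0],
    [0,0,0],
    [0,0,0],
    [0,0,0],
  ],
)

```text
clock: 26.35
tool_pos: [0.6459, 0.0293, 0.3107]
eef_rot: [0.637, 0.771, 0.002, 0.001]
contact_force: [0.4, 0.3, -1.5]
opening: 0.261
finger_force: 45.0
```

>>> servo_tool(
  translation=[
    [0,0,0],
    [-0.04,-0.013,0],
    [-0.04,-0.013,0],
    [-0.04,-0.013,0],
    [-0.04,-0.013,0],
    [-0.04,-0.013,0],
    [-0.04,-0.013,0],
    [-0.04,-0.013,0],
    [0,0,0],
    [0,0,0],
  ],
  turn=[
    [0,0,0],
    [0,0,0],
    [0,0,0],
    [0,0,0],
    [0,0,0],
    [0,0,0],
    [0,0,0],
    [0,0,0],
    [0,0,0],
    [0,0,0],
  ],
)

```text
clock: 27.6
tool_pos: [0.608, -0.2622, 0.3077]
eef_rot: [0.636, 0.771, 0.0, -0.001]
contact_force: [0.3, 1.0, -0.9]
opening: 0.262
finger_force: 45.0
```

Run:
```python
from h import *
go(np.array([.5965,-.3305,.309]))
T=snap('top');S=snap('scene')
a=T['img'][140:215,255:355,::-1];b=S['img'][130:220,280:400,::-1]
cv2.imwrite('pics/n3.png',np.hstack([cv2.resize(a,(400,300),interpolation=cv2.INTER_CUBIC),cv2.resize(b,(400,300),interpolation=cv2.INTER_CUBIC)]))
```

```text
tcp [ 0.608  -0.2622  0.3077] loader [-0.0409 -0.2795  0.3077] turn [-0.001 -0.002  0.001] shift now [-0.0648 -0.0243 -0.0014] after turn [-0.0649 -0.0242 -0.0013] F [ 0.3  1.  -0.9] open 0.262 t 27.6 q [0.64, 0.73, -0.62, 1.34, 0.42, 1.21, 0.19]
```

View pics/n3.png

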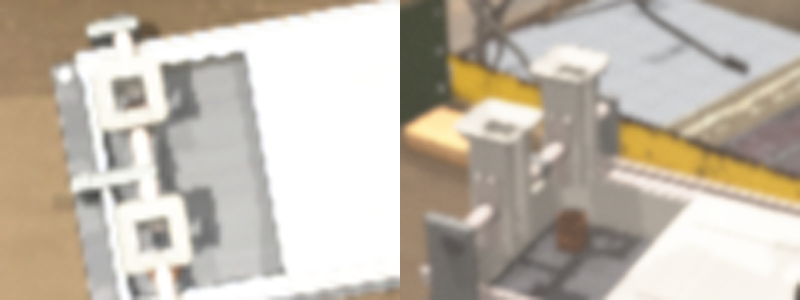

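>>> servo_tool(
  translation=[
    [-0.022,-0.008,0],
    [-0.022,-0.008,0],
    [-0.021,-0.0082,0],
    [0,0,0],
    [0,0,0],
    [0,0,0],
  ],
  turn=[
    [0,0,0],
    [0,0,0],
    [0,0,0],
    [0,0,0],
    [0,0,0],
    [0,0,0],
  ],
)

```text
clock: 28.45
tool_pos: [0.5974, -0.3301, 0.3091]
eef_rot: [0.636, 0.772, 0.0, -0.0]
contact_force: [0.0, -0.1, -0.8]
opening: 0.261
finger_force: 45.0
```

Run:
```python
from h import *
S=snap('scene');W=cloud(S); p=np.array(r.get_state()['tool_pos'])
go(np.array([.5965,-.3305,.309]))
m=(np.hypot(W[...,0]-p[0],W[...,1]-p[1])<.03)&(W[...,2]<p[2]-.025)&(W[...,2]>p[2]-.126);q=W[m]
for z in np.arange(p[2]-.12,p[2]-.03,.01):
    k=q[abs(q[:,2]-z)<.005]; print(round(z-p[2],3),len(k),(k.mean(0)-p).round(4))
```

```text
tcp [ 0.5973 -0.3304  0.3091] loader [-0.0643 -0.3444  0.3091] turn [ 0.    -0.001  0.002] shift now [ 0.0001 -0.0008  0.0001] after turn [ 0.     -0.0008  0.0001] F [ 0.4  0.5 -1.4] open 0.264 t 28.5 q [0.72, 0.76, -0.61, 1.26, 0.43, 1.25, 0.3]
-0.12 21 [-0.004   0.0002 -0.1172]
-0.11 49 [-0.0031 -0.0002 -0.1102]
-0.1 29 [-0.0022  0.0004 -0.1001]
-0.09 33 [-0.002   0.0003 -0.0901]
-0.08 32 [-0.002   0.0004 -0.0799]
-0.07 34 [-0.0022  0.0002 -0.0696]
-0.06 31 [-0.0023  0.0005 -0.0599]
-0.05 34 [-0.0023  0.     -0.05  ]
-0.04 34 [-0.0029  0.0001 -0.0399]
```

>>> servo_tool(
  translation=[
    [0,-0.0012,0],
    [0,0,0.02],
    [0,0,0.02],
    [0,0,0.015],
    [0,0,0.01],
    [0,0,0.01],
    [0,0,0.01],
    [0,0,0],
    [0,0,0],
  ],
  turn=[
    [0,0,0],
    [0,0,0],
    [0,0,0],
    [0,0,0],
    [0,0,0],
    [0,0,0],
    [0,0,0],
    [0,0,0],
    [0,0,0],
  ],
)

```text
clock: 29.62
tool_pos: [0.596, -0.332, 0.2243]
eef_rot: [0.637, 0.771, 0.0, 0.0]
contact_force: [0.3, 0.6, -0.5]
opening: 0.258
finger_force: 45.0
```

Run:
```python
from h import *
go(np.array([.5965,-.3305,.14]))
```

```text
tcp [ 0.596  -0.332   0.2243] loader [-0.0659 -0.3458  0.2243] turn [0.001 0.    0.   ] shift now [0.0015 0.0007 0.0843] after turn [0.0014 0.0008 0.0843] F [ 0.3  0.6 -0.5] open 0.258 t 29.62 q [0.72, 0.83, -0.59, 1.38, 0.49, 1.07, 0.25]
```

Foot is inside the slot; lower on.

>>> servo_tool(
  translation=[
    [0.001,0.0005,0.012],
    [0,0,0.014],
    [0,0,0.014],
    [0,0,0.014],
    [0,0,0.014],
    [0,0,0.01],
    [0,0,0.005],
    [0,0,0.003],
    [0,0,0],
    [0,0,0],
  ],
  turn=[
    [0,0,0],
    [0,0,0],
    [0,0,0],
    [0,0,0],
    [0,0,0],
    [0,0,0],
    [0,0,0],
    [0,0,0],
    [0,0,0],
    [0,0,0],
  ],
)

```text
clock: 30.88
tool_pos: [0.5957, -0.3309, 0.1409]
eef_rot: [0.637, 0.771, -0.0, 0.0]
contact_force: [-5.9, 1.2, 14.2]
opening: 0.26
finger_force: 45.0
```

Run:
```python
from h import *
go(np.array([.5965,-.3305,.1385]))
```

```text
tcp [ 0.5957 -0.3309  0.1409] loader [-0.0659 -0.3446  0.1409] turn [-0.     0.001 -0.   ] shift now [0.0002 0.0008 0.0024] after turn [0.0002 0.0008 0.0024] F [-5.9  1.2 14.2] open 0.26 t 30.88 q [0.71, 0.92, -0.55, 1.45, 0.55, 0.92, 0.19]
```

>>> servo_tool(
  translation=[
    [0,0,-0.002],
    [0,0,0],
  ],
  turn=[
    [0,0,0],
    [0,0,0],
  ],
)

```text
clock: 31.12
tool_pos: [0.5966, -0.3312, 0.141]
eef_rot: [0.637, 0.771, 0.0, 0.001]
contact_force: [-0.8, 0.5, 6.3]
opening: 0.258
finger_force: 45.0
```

>>> servo_tool(
  translation=[
    [0,0,0],
    [0,0,0],
    [0,0,0],
    [0,0,-0.03],
    [0,0,-0.04],
    [0,0,-0.04],
    [0.04,0,-0.02],
    [0.05,0,0],
    [0.05,0,0],
    [0,0,0],
  ],
  turn=[
    [0,0,0],
    [0,0,0],
    [0,0,0],
    [0,0,0],
    [0,0,0],
    [0,0,0],
    [0,0,0],
    [0,0,0],
    [0,0,0],
    [0,0,0],
  ],
  grip=0.75,
)

```text
clock: 32.38
tool_pos: [0.5695, -0.188, 0.2707]
eef_rot: [0.634, 0.774, 0.001, -0.001]
contact_force: [-0.1, -0.1, -0.5]
opening: 0.751
finger_force: 0.0
```

Run:
```python
from h import *
go(l2w(-.05,0,.20))
S=snap('scene'); W=cloud(S)
m=(W[...,2]>.14)&(W[...,2]<.2)&(abs(W[...,1]+.33)<.03)&(abs(W[...,0]-.595)<.03);q=W[m]
print(len(q),np.percentile(q,[3,50,97],axis=0).round(4).tolist())
```

```text
tcp [ 0.5695 -0.188   0.2707] loader [-0.0647 -0.1993  0.2707] turn [ 0.001 -0.002  0.008] shift now [0.199  0.0163 0.0712] after turn [0.1993 0.0147 0.0707] F [-0.1 -0.1 -0.5] open 0.751 t 32.38 q [0.59, 0.67, -0.62, 1.59, 0.44, 1.02, 0.04]
366 [[0.5848, -0.3417, 0.1416], [0.5889, -0.3329, 0.1686], [0.6023, -0.3204, 0.187]]
```

>>> servo_tool(
  translation=[
    [0.033,0.0025,0],
    [0.033,0.0025,0],
    [0.033,0.0025,0],
    [0.033,0.0025,0],
    [0.033,0.0025,0],
    [0.033,0.0025,0.03],
    [0,0,0.03],
    [0,0,0],
    [0,0,0],
  ],
  turn=[
    [0,0,0],
    [0,0,0],
    [0,0,0],
    [0,0,0],
    [0,0,0],
    [0,0,0],
    [0,0,0],
    [0,0,0],
    [0,0,0],
  ],
)

```text
clock: 33.55
tool_pos: [0.5479, 0.0026, 0.2105]
eef_rot: [0.638, 0.77, 0.0, 0.001]
contact_force: [1.2, 1.0, 1.0]
opening: 0.748
finger_force: 0.0
```

Run:
```python
from h import *
go(l2w(-.05,-.001,.137))
```

```text
tcp [0.5479 0.0026 0.2105] loader [-0.0499 -0.0081  0.2105] turn [ 0.001  0.001 -0.002] shift now [ 0.0072 -0.0002  0.0735] after turn [ 0.0071 -0.0001  0.0735] F [1.2 1.  1. ] open 0.748 t 33.55 q [0.25, 0.67, -0.57, 1.82, 0.49, 0.79, -0.38]
```

>>> servo_tool(
  translation=[
    [0.007,0,0.02],
    [0,0,0.03],
    [0,0,0.0235],
    [0,0,0],
    [0,0,0],
  ],
  turn=[
    [0,0,0],
    [0,0,0],
    [0,0,0],
    [0,0,0],
    [0,0,0],
  ],
)

```text
clock: 34.17
tool_pos: [0.5468, 0.0105, 0.1378]
eef_rot: [0.637, 0.771, 0.001, 0.001]
contact_force: [-0.5, 0.2, 0.4]
opening: 0.75
finger_force: 0.0
```

>>> servo_tool(
  translation=[
    [0,0,0],
    [0,0,0],
    [0,0,0],
    [0,0,0],
  ],
  turn=[
    [0,0,0],
    [0,0,0],
    [0,0,0],
    [0,0,0],
  ],
  grip=0.2,
  grip_force=8,
)

```text
clock: 34.67
tool_pos: [0.5467, 0.0108, 0.137]
eef_rot: [0.637, 0.771, 0.001, 0.001]
contact_force: [1.9, -0.9, 3.8]
opening: 0.488
finger_force: 7.6
```

>>> servo_tool(
  translation=[
    [0.0057,0,0.0003],
    [0.0056,0,0.0008],
    [0.0055,0,0.0014],
    [0.0054,0,0.002],
    [0.0051,0,0.0025],
    [0.0049,0,0.003],
    [0.0045,0,0.0034],
    [0.003,0,0.0025],
    [0.0015,0,0.0013],
    [0,0,0],
  ],
  turn=[
    [0,0,0],
    [0,0,0],
    [0,0,0],
    [0,0,0],
    [0,0,0],
    [0,0,0],
    [0,0,0],
    [0,0,0],
    [0,0,0],
    [0,0,0],
  ],
)

```text
clock: 35.92
tool_pos: [0.5391, 0.0492, 0.1193]
eef_rot: [0.638, 0.77, -0.001, 0.002]
contact_force: [5.0, -5.9, 1.9]
opening: 0.493
finger_force: 8.1
```

Run:
```python
from h import *
go(l2w(-.05,.0367,.1236))
```

```text
tcp [0.5391 0.0492 0.1193] loader [-0.0498  0.0393  0.1193] turn [ 0.001  0.003 -0.002] shift now [-0.0026 -0.0002 -0.0043] after turn [-0.0026 -0.0002 -0.0043] F [ 5.  -5.9  1.9] open 0.493 t 35.92 q [0.09, 0.79, -0.45, 1.91, 0.61, 0.57, -0.58]
```

>>> servo_tool(
  translation=[
    [0.002,0,0.0017],
    [0.0015,0,0.0013],
    [0,0,0],
    [-0.002,0,-0.0015],
  ],
  turn=[
    [0,0,0],
    [0,0,0],
    [0,0,0],
    [0,0,0],
  ],
)

```text
clock: 36.42
tool_pos: [0.5387, 0.0511, 0.1173]
eef_rot: [0.638, 0.77, -0.0, 0.001]
contact_force: [7.8, -2.7, -7.3]
opening: 0.49
finger_force: 8.5
```

>>> servo_tool(
  translation=[
    [0,0,0],
    [0,0,0],
    [0,0,-0.03],
    [0,0,-0.04],
    [-0.02,0.033,-0.01],
    [-0.02,0.033,0],
    [0,0.034,0],
    [0,0,0],
    [0,0,0],
  ],
  turn=[
    [0,0,0],
    [0,0,0],
    [0,0,0],
    [0,0,0],
    [0,0,0],
    [0,0,0],
    [0,0,0],
    [0,0,0],
    [0,0,0],
  ],
  grip=0.75,
)

```text
clock: 37.55
tool_pos: [0.6416, 0.033, 0.197]
eef_rot: [0.636, 0.772, -0.001, -0.001]
contact_force: [-0.1, -0.0, -0.1]
opening: 0.752
finger_force: 0.0
```

Run:
```python
from h import *
go(l2w(.05,-.001,.137))
```

```text
tcp [0.6416 0.033  0.197 ] loader [0.0478 0.004  0.197 ] turn [-0.003 -0.001  0.002] shift now [-0.0051  0.0023  0.06  ] after turn [-0.005   0.0022  0.06  ] F [-0.1 -0.  -0.1] open 0.752 t 37.55 q [0.17, 0.81, -0.55, 1.54, 0.49, 0.94, -0.35]
```

>>> servo_tool(
  translation=[
    [-0.005,0.002,0.01],
    [0,0,0.025],
    [0,0,0.025],
    [0,0,0],
    [0,0,0],
  ],
  turn=[
    [0,0,0],
    [0,0,0],
    [0,0,0],
    [0,0,0],
    [0,0,0],
  ],
)

```text
clock: 38.17
tool_pos: [0.6463, 0.0277, 0.1383]
eef_rot: [0.637, 0.771, 0.0, 0.0]
contact_force: [-0.3, 0.2, 0.4]
opening: 0.748
finger_force: 0.0
```

>>> servo_tool(
  translation=[
    [0,0,0],
    [0,0,0],
    [0,0,0],
    [0,0,0],
  ],
  turn=[
    [0,0,0],
    [0,0,0],
    [0,0,0],
    [0,0,0],
  ],
  grip=0.2,
  grip_force=8,
)

```text
clock: 38.67
tool_pos: [0.6454, 0.0275, 0.1382]
eef_rot: [0.637, 0.771, -0.001, -0.0]
contact_force: [-4.1, -0.9, 6.2]
opening: 0.498
finger_force: 7.4
```

>>> servo_tool(
  translation=[
    [0.0057,0,0.0003],
    [0.0056,0,0.0008],
    [0.0055,0,0.0014],
    [0.0054,0,0.002],
    [0.0051,0,0.0025],
    [0.0049,0,0.003],
    [0.0045,0,0.0034],
    [0.003,0,0.0025],
    [0.0025,0,0.002],
    [0,0,0],
  ],
  turn=[
    [0,0,0],
    [0,0,0],
    [0,0,0],
    [0,0,0],
    [0,0,0],
    [0,0,0],
    [0,0,0],
    [0,0,0],
    [0,0,0],
    [0,0,0],
  ],
)

```text
clock: 39.92
tool_pos: [0.6378, 0.0668, 0.1196]
eef_rot: [0.637, 0.771, -0.002, 0.001]
contact_force: [-4.6, -6.7, 4.6]
opening: 0.49
finger_force: 7.9
```

>>> servo_tool(
  translation=[
    [0.002,0,0.0017],
    [0.0015,0,0.0013],
    [0,0,0],
    [-0.002,0,-0.0015],
  ],
  turn=[
    [0,0,0],
    [0,0,0],
    [0,0,0],
    [0,0,0],
  ],
)

```text
clock: 40.42
tool_pos: [0.6374, 0.0687, 0.1174]
eef_rot: [0.637, 0.771, -0.002, 0.0]
contact_force: [-1.2, -2.4, -5.7]
opening: 0.486
finger_force: 8.3
```

>>> servo_tool(
  translation=[
    [0,0,0],
    [0,0,0],
    [0,0,-0.03],
    [0,0,-0.04],
    [-0.04,-0.02,-0.03],
    [-0.05,-0.03,-0.03],
    [-0.05,-0.04,0],
    [-0.05,-0.04,0],
    [0,0,0],
    [0,0,0],
  ],
  turn=[
    [0,0,0],
    [0,0,0],
    [0,0,0],
    [0,0,0],
    [0,0,0],
    [0,0,0],
    [0,0,0],
    [0,0,0],
    [0,0,0],
    [0,0,0],
  ],
  grip=0.75,
)

```text
clock: 41.68
tool_pos: [0.5498, -0.1338, 0.2475]
eef_rot: [0.636, 0.771, 0.002, 0.001]
contact_force: [0.9, 0.2, -0.3]
opening: 0.751
finger_force: 0.0
```

Run:
```python
from h import *
go(l2w(.05,-.001,.137))
T=snap('top');S=snap('scene')
for nm,s in(('scene',S),('top',T)):
    W=cloud(s);L=(np.stack([W[...,0],W[...,1]],-1)-O)@A; b=np.dstack([L,W[...,2]])
    for n,x0 in(('N',-.05),('F',.05)):
        q=b[(abs(b[...,0]-x0)<.03)&(b[...,1]>-.04)&(b[...,1]<.08)&(b[...,2]>.125)&(b[...,2]<.2)]
        if len(q)>3: print(nm,n,len(q),np.percentile(q,[2,50,98],axis=0).round(4).tolist())
    hsv=cv2.cvtColor(s['img'],cv2.COLOR_RGB2HSV)
    m=((hsv[...,0]<14)&(hsv[...,1]>70)&(hsv[...,2]>40)&(hsv[...,2]<190)&(W[...,2]<0.05)&(W[...,2]>-0.01)&(W[...,0]>0.2)).astype(np.uint8)
    k,l,st,c=cv2.connectedComponentsWithStats(m)
    for i in range(1,k):
        if st[i,4]>6: print(nm,c[i].round(1),st[i].tolist(),np.median(W[l==i],0).round(3),w2l(np.median(W[l==i],0)).round(3))
i=[T['img'][135:210,255:355,::-1],T['img'][210:285,300:400,::-1],S['img'][140:230,280:400,::-1],S['img'][240:330,290:410,::-1]]
i=[cv2.resize(a,(400,300),interpolation=cv2.INTER_CUBIC) for a in i]
cv2.imwrite('pics/m3.png',np.vstack([np.hstack(i[:2]),np.hstack(i[2:])]))
```

```text
tcp [ 0.5498 -0.1338  0.2475] loader [-0.0739 -0.1424  0.2475] turn [ 0.003 -0.001  0.001] shift now [0.1411 0.1237 0.111 ] after turn [0.1414 0.1239 0.1105] F [ 0.9  0.2 -0.3] open 0.751 t 41.67 q [0.52, 0.65, -0.61, 1.73, 0.46, 0.91, -0.09]
scene N 323 [[-0.0706, 0.0028, 0.1257], [-0.0612, 0.0212, 0.1384], [-0.0303, 0.0538, 0.1613]]
scene F 279 [[0.0296, 0.0013, 0.1255], [0.0386, 0.0214, 0.1385], [0.0726, 0.0542, 0.161]]
scene [244.7 153.9] [240, 152, 11, 5, 23] [0.647 0.369 0.046] [0.117 0.333 0.046]
scene [107.5 163. ] [104, 161, 8, 4, 8] [0.355 0.645 0.044] [-0.118  0.659  0.044]
scene [ 82.5 171.6] [79, 170, 8, 4, 8] [0.286 0.648 0.044] [-0.185  0.675  0.044]
scene [ 73.8 175.1] [70, 174, 8, 3, 11] [0.262 0.648 0.044] [-0.209  0.68   0.044]
scene [ 99.1 183.2] [78, 175, 40, 17, 142] [0.308 0.619 0.008] [-0.169  0.642  0.008]
scene [435.8 196.1] [421, 191, 29, 11, 36] [ 0.789 -0.192  0.041] [ 0.151 -0.245  0.041]
scene [331. 199.] [327, 194, 9, 11, 84] [0.639 0.024 0.021] [ 0.043 -0.005  0.021]
scene [456.5 203.6] [451, 202, 10, 5, 16] [ 0.788 -0.247  0.041] [ 0.139 -0.299  0.04
[... 1159 characters left out ...]
 12, 13] [0.293 0.648 0.042] [-0.179  0.674  0.042]
top [283. 286.] [279, 285, 9, 3, 9] [ 0.295  0.042 -0.002] [-0.291  0.078 -0.002]
top [ 74.  295.5] [74, 292, 1, 8, 8] [0.262 0.647 0.044] [-0.209  0.679  0.044]
top [206.5 314. ] [198, 314, 18, 1, 18] [0.215 0.26  0.043] [-0.329  0.308  0.043]
top [220.5 314. ] [217, 314, 8, 1, 8] [0.214 0.22  0.038] [-0.337  0.268  0.038]
top [231. 315.] [226, 315, 11, 1, 11] [0.213 0.189 0.043] [-0.344  0.238  0.043]
top [242. 315.] [238, 315, 9, 1, 9] [0.213 0.157 0.045] [-0.349  0.206  0.045]
top [258. 315.] [253, 315, 11, 1, 11] [0.214 0.111 0.043] [-0.358  0.161  0.043]
top [360. 317.] [356, 317, 9, 1, 9] [ 0.213 -0.187  0.047] [-0.415 -0.131  0.047]
```

View pics/m3.png

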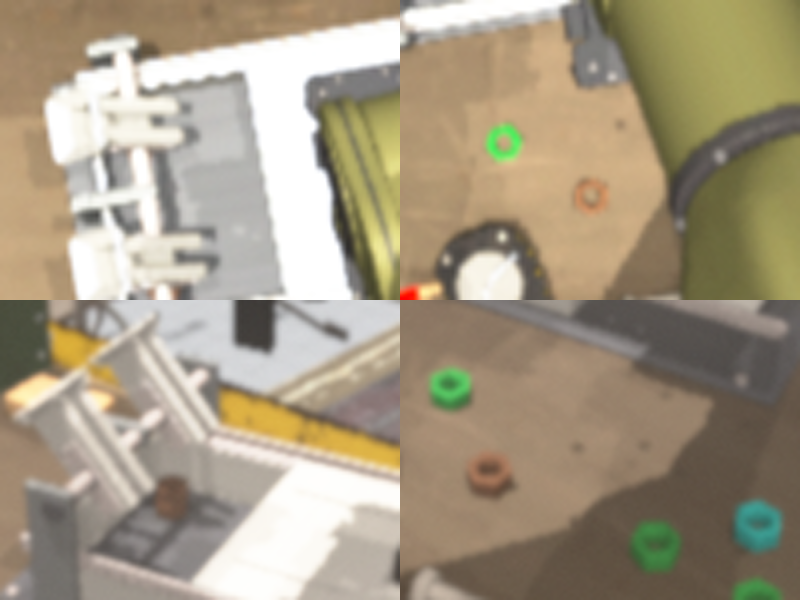

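Run:
```python
from h import *
T=load('top');S=load('scene')
print(px(T,347.0,258.6,.010).round(4),px(S,316.3,291.4,.0065).round(4), px(S,316.8,290.7,.013).round(4))
for s in(T,S):
    W=cloud(s);q=W[(W[...,2]>.005)&(W[...,2]<.02)&(np.hypot(W[...,0]-.382,W[...,1]+.153)<.022)]
    print(len(q),q.mean(0).round(4),np.percentile(q,[2,98],axis=0).round(4).tolist())
p=px(T,347.0,258.6,.010); p[2]=.06
go(p)
```

```text
[ 0.3799 -0.1502  0.01  ] [ 0.3805 -0.1501  0.0065] [ 0.3778 -0.1539  0.013 ]
43 [ 0.3795 -0.151   0.0109] [[0.3667, -0.1627, 0.0057], [0.3922, -0.1374, 0.0164]]
126 [ 0.3788 -0.1525  0.0108] [[0.368, -0.1637, 0.0053], [0.3914, -0.14, 0.0142]]
tcp [ 0.5499 -0.1326  0.2474] loader [-0.0735 -0.1413  0.2474] turn [ 0.003 -0.001  0.003] shift now [ 0.0152 -0.1707  0.1869] after turn [ 0.0148 -0.1703  0.1874] F [ 0.1 -0.  -0. ] open 0.748 t 41.77 q [0.52, 0.65, -0.61, 1.73, 0.46, 0.91, -0.09]
```

>>> servo_tool(
  translation=[
    [0.005,-0.04,0],
    [0.005,-0.045,0],
    [0.005,-0.045,0.03],
    [0,-0.04,0.04],
    [0,0,0.04],
    [0,0,0.04],
    [0,0,0.03],
    [0,0,0],
    [0,0,0],
  ],
  turn=[
    [0,0,0],
    [0,0,0],
    [0,0,0],
    [0,0,0],
    [0,0,0],
    [0,0,0],
    [0,0,0],
    [0,0,0],
    [0,0,0],
  ],
  grip=0.55,
)

```text
clock: 42.9
tool_pos: [0.3819, -0.1534, 0.0735]
eef_rot: [0.636, 0.771, 0.0, 0.002]
contact_force: [0.3, 0.1, 1.5]
opening: 0.55
finger_force: 0.0
```

Run:
```python
from h import *
go(np.array([.3798,-.151,.003]))
```

```text
tcp [ 0.3819 -0.1534  0.0735] loader [-0.2424 -0.1299  0.0735] turn [0.003 0.003 0.001] shift now [ 0.0029 -0.0018  0.0704] after turn [ 0.0027 -0.0016  0.0705] F [0.3 0.1 1.5] open 0.55 t 42.9 q [0.32, 0.79, -0.08, 2.33, 1.17, 0.07, -0.71]
```

>>> servo_tool(
  translation=[
    [0,0,0],
    [0,0,0],
    [0,0,0],
  ],
  turn=[
    [0.063,0.04,0],
    [0.063,0.04,0],
    [0,0,0],
  ],
)

```text
clock: 43.28
tool_pos: [0.3812, -0.1547, 0.068]
eef_rot: [0.637, 0.769, -0.02, -0.055]
contact_force: [-0.2, -0.5, -0.6]
opening: 0.549
finger_force: 0.0
```

Run:
```python
from h import *
go(np.array([.3798,-.151,.006]))
print(Ro.from_quat(r.get_state()['eef_rot']).as_matrix().round(3).tolist())
```

```text
tcp [ 0.3812 -0.1547  0.068 ] loader [-0.2434 -0.1311  0.068 ] turn [-0.101 -0.061 -0.003] shift now [0.0001 0.0056 0.0619] after turn [ 0.0039 -0.0006  0.062 ] F [-0.2 -0.5 -0.6] open 0.549 t 43.27 q [0.59, 0.85, -0.5, 2.2, 0.93, 0.45, -0.49]
[[-0.183, 0.977, -0.11], [0.981, 0.188, 0.04], [0.06, -0.101, -0.993]]
```

>>> servo_tool(
  translation=[
    [0,0.0056,0],
    [0,0,0.015],
    [0,0,0.015],
    [0,0,0.015],
    [0,0,0.01],
    [0,0,0.004],
    [0,0,0],
    [0,0,0],
  ],
  turn=[
    [0,0,0],
    [0,0,0],
    [0,0,0],
    [0,0,0],
    [0,0,0],
    [0,0,0],
    [0,0,0],
    [0,0,0],
  ],
)

```text
clock: 44.28
tool_pos: [0.3782, -0.1511, 0.0083]
eef_rot: [0.635, 0.77, -0.022, -0.056]
contact_force: [0.2, -0.6, 0.7]
opening: 0.549
finger_force: 0.0
```

Run:
```python
from h import *
go(np.array([.3798,-.151,.006]))
```

```text
tcp [ 0.3782 -0.1511  0.0083] loader [-0.2456 -0.127   0.0083] turn [-0.105 -0.059  0.001] shift now [-0.0004  0.0018  0.0021] after turn [-0.0002  0.0016  0.0023] F [ 0.2 -0.6  0.7] open 0.549 t 44.27 q [0.46, 0.95, -0.3, 2.22, 1.14, 0.26, -0.69]
```

>>> servo_tool(
  translation=[
    [0,0.0015,0.0025],
    [0,0,0],
  ],
  turn=[
    [0,0,0],
    [0,0,0],
  ],
)

```text
clock: 44.52
tool_pos: [0.3793, -0.1507, 0.0053]
eef_rot: [0.635, 0.77, -0.022, -0.057]
contact_force: [-0.1, -0.4, -0.3]
opening: 0.552
finger_force: 0.0
```

>>> servo_tool(
  translation=[
    [0,0,0],
    [0,0,0],
    [0,0,0],
    [0,0,0],
    [0,0,0],
  ],
  turn=[
    [0,0,0],
    [0,0,0],
    [0,0,0],
    [0,0,0],
    [0,0,0],
  ],
  grip=0.05,
  grip_force=25,
)

```text
clock: 45.15
tool_pos: [0.3791, -0.1507, 0.0053]
eef_rot: [0.635, 0.77, -0.022, -0.057]
contact_force: [0.1, 0.5, 0.8]
opening: 0.256
finger_force: 24.8
```

>>> servo_tool(
  translation=[
    [0,0,-0.01],
    [0,0,-0.02],
    [0,0,-0.03],
    [0,0,-0.03],
    [0,0,-0.03],
    [0,0,0],
    [0,0,0],
  ],
  turn=[
    [0,0,0],
    [0,0,0],
    [0,0,0],
    [0,0,0],
    [0,0,0],
    [0,0,0],
    [0,0,0],
  ],
)

```text
clock: 46.02
tool_pos: [0.3923, -0.1555, 0.1239]
eef_rot: [0.635, 0.77, -0.022, -0.057]
contact_force: [-0.2, -0.1, -0.1]
opening: 0.259
finger_force: 24.8
```

Run:
```python
from h import *
go(l2w(0,-.060,.10))
```

```text
tcp [ 0.3923 -0.1555  0.1239] loader [-0.2326 -0.1339  0.1239] turn [-0.107 -0.059  0.001] shift now [0.073  0.2341 0.0032] after turn [0.0739 0.2326 0.0239] F [-0.2 -0.1 -0.1] open 0.259 t 46.02 q [0.67, 0.77, -0.64, 2.14, 0.75, 0.62, -0.34]
```

>>> servo_tool(
  translation=[
    [0,0,-0.01],
    [0.007,0.033,0],
    [0.011,0.033,0],
    [0.011,0.033,0],
    [0.011,0.033,0],
    [0.011,0.033,0],
    [0.011,0.033,0],
    [0.011,0.033,0],
    [0,0,0],
    [0,0,0],
  ],
  turn=[
    [-0.107,-0.059,0],
    [0,0,0],
    [0,0,0],
    [0,0,0],
    [0,0,0],
    [0,0,0],
    [0,0,0],
    [0,0,0],
    [0,0,0],
    [0,0,0],
  ],
)

```text
clock: 47.28
tool_pos: [0.6054, -0.0408, 0.133]
eef_rot: [0.636, 0.771, -0.001, -0.001]
contact_force: [0.5, -0.0, 0.2]
opening: 0.259
finger_force: 24.8
```

Run:
```python
from h import *
go(l2w(0,-.060,.046))
```

```text
tcp [ 0.6054 -0.0408  0.133 ] loader [-0.0017 -0.0616  0.133 ] turn [-0.003  0.     0.001] shift now [0.0016 0.002  0.087 ] after turn [0.0016 0.0017 0.087 ] F [ 0.5 -0.   0.2] open 0.259 t 47.27 q [0.35, 0.87, -0.65, 1.7, 0.69, 0.82, -0.44]
```

>>> servo_tool(
  translation=[
    [0.0005,0.0017,0.03],
    [0,0,0.03],
    [0,0,0.02],
    [0,0,0.007],
    [0,0,0],
    [0,0,0],
  ],
  turn=[
    [0,0,0],
    [0,0,0],
    [0,0,0],
    [0,0,0],
    [0,0,0],
    [0,0,0],
  ],
)

```text
clock: 48.02
tool_pos: [0.6094, -0.0392, 0.0485]
eef_rot: [0.637, 0.771, 0.001, 0.001]
contact_force: [0.2, -0.5, -0.8]
opening: 0.262
finger_force: 24.8
```

>>> servo_tool(
  translation=[
    [0,0,0],
    [0,0,0],
    [0,0,0],
    [0,0,-0.03],
    [0,0,-0.04],
    [-0.03,0,-0.03],
    [-0.04,0,0],
    [-0.04,0,0],
    [-0.04,0,0],
    [0,0,0],
  ],
  turn=[
    [0,0,0],
    [0,0,0],
    [0,0,0],
    [0,0,0],
    [0,0,0],
    [0,0,0],
    [0,0,0],
    [0,0,0],
    [0,0,0],
    [0,0,0],
  ],
  grip=0.45,
)

```text
clock: 49.28
tool_pos: [0.6366, -0.1919, 0.1468]
eef_rot: [0.639, 0.769, -0.001, 0.001]
contact_force: [0.1, -0.2, -0.1]
opening: 0.453
finger_force: 0.0
```

Run:
```python
from h import *
go(l2w(0,-.213,.073))
T=snap('top');S=snap('scene')
W=cloud(S);L=(W[...,:2]-O)@A
m=(abs(L[...,0])<.09)&(L[...,1]<.035)&(L[...,1]>-.1)&(W[...,2]<.047)
q=np.c_[L[m],W[m][:,2]]; print('top of contents',np.percentile(q[:,2],[50,99]))
m=(W[...,2]>.06)&(W[...,2]<.084)&(abs(L[...,0])<.04)&(L[...,1]<-.18)&(L[...,1]>-.24)
q=np.c_[L[m],W[m][:,2]];print('grip',len(q),np.percentile(q,[2,50,98],axis=0).round(4).tolist() if len(q) else 0)
i=[T['img'][135:210,255:355,::-1],S['img'][150:225,280:380,::-1]]
i=[cv2.resize(a,(400,300),interpolation=cv2.INTER_CUBIC) for a in i]
cv2.imwrite('pics/m4.png',np.hstack(i))
```

```text
tcp [ 0.6366 -0.1919  0.1468] loader [ 0.0005 -0.2158  0.1468] turn [-0.     0.003 -0.006] shift now [ 0.003  -0.0005  0.0738] after turn [ 0.0028 -0.0005  0.0738] F [ 0.1 -0.2 -0.1] open 0.453 t 49.27 q [0.56, 0.93, -0.69, 1.5, 0.67, 0.96, -0.14]
top of contents [0.0106554  0.04549354]
grip 191 [[-0.0297, -0.2212, 0.0605], [-0.0095, -0.2168, 0.0786], [0.0277, -0.2078, 0.0824]]
```

View pics/m4.png

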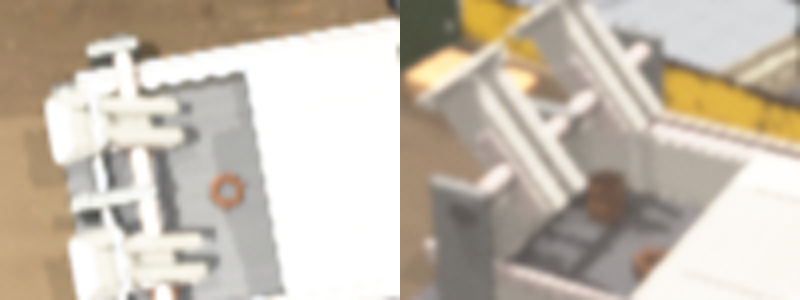

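Run:
```python
from h import *
T=load('top');S=load('scene')
hsv=cv2.cvtColor(T['img'],cv2.COLOR_RGB2HSV)
W=cloud(T)
for v in range(198,216):
    for u in range(290,306):
        if hsv[v,u,0]<14 and hsv[v,u,1]>60: print(u,v,T['img'][v,u],w2l(W[v,u]).round(3), w2l(px(T,u,v,.015)).round(3))
a=cv2.resize(T['img'][185:222,275:325,::-1],(600,444),interpolation=cv2.INTER_CUBIC); cv2.imwrite('pics/z.png',a)
```

```text
298 207 [173 144 126] [-0.064 -0.007  0.013] [-0.065 -0.008  0.015]
299 207 [133 108  93] [-0.065 -0.011  0.019] [-0.065 -0.01   0.015]
292 208 [169 140 125] [-0.064  0.011  0.014] [-0.064  0.011  0.015]
298 208 [199 161 137] [-0.068 -0.007  0.015] [-0.068 -0.007  0.015]
299 208 [141 113  96] [-0.069 -0.01   0.021] [-0.068 -0.01   0.015]
298 209 [205 174 155] [-0.07  -0.006  0.013] [-0.071 -0.006  0.015]
```

>>> servo_tool(
  translation=[
    [-0.02,0,0],
    [-0.007,0,0],
    [0,0,0.02],
    [0,0,0.02],
    [0,0,0],
    [0,0,0],
  ],
  turn=[
    [0,0,0],
    [0,0,0],
    [0,0,0],
    [0,0,0],
    [0,0,0],
    [0,0,0],
  ],
  grip=0,
)

```text
clock: 50.12
tool_pos: [0.6423, -0.2124, 0.1073]
eef_rot: [0.636, 0.771, 0.001, -0.0]
contact_force: [-0.5, 0.1, 1.2]
opening: 0.004
finger_force: 0.0
```

View pics/z.png

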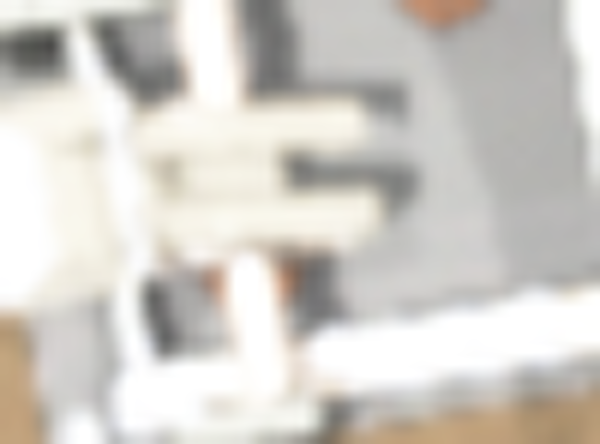

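Run:
```python
from h import *
go(l2w(0,-.243,.068))
```

```text
tcp [ 0.6423 -0.2124  0.1073] loader [ 0.0022 -0.2371  0.1073] turn [ 0.001 -0.001  0.001] shift now [-0.0059 -0.0022  0.0393] after turn [-0.0059 -0.0022  0.0393] F [-0.5  0.1  1.2] open 0.004 t 50.12 q [0.58, 0.99, -0.67, 1.48, 0.71, 0.92, -0.12]
```

>>> servo_tool(
  translation=[
    [-0.006,-0.002,0],
    [0,0,0.02],
    [0,0,0.0193],
    [0,0,0],
    [0.01,0,0],
    [0.01,0,0],
    [0.012,0,0],
    [0.012,0,0],
    [0.012,0,0],
    [0.012,0,0],
  ],
  turn=[
    [0,0,0],
    [0,0,0],
    [0,0,0],
    [0,0,0],
    [0,0,0],
    [0,0,0],
    [0,0,0],
    [0,0,0],
    [0,0,0],
    [0,0,0],
  ],
)

```text
clock: 51.38
tool_pos: [0.6287, -0.1517, 0.0686]
eef_rot: [0.637, 0.771, 0.001, 0.0]
contact_force: [1.6, -2.1, 2.3]
opening: 0.003
finger_force: 0.9
```

>>> servo_tool(
  translation=[
    [0.012,0,0],
    [0.012,0,0],
    [0.012,0,0],
    [0.012,0,0],
    [0.01,0,0],
    [0.005,0,0],
    [0,0,0],
    [0,0,0],
  ],
  turn=[
    [0,0,0],
    [0,0,0],
    [0,0,0],
    [0,0,0],
    [0,0,0],
    [0,0,0],
    [0,0,0],
    [0,0,0],
  ],
)

```text
clock: 52.38
tool_pos: [0.616, -0.0908, 0.0679]
eef_rot: [0.637, 0.771, 0.0, -0.0]
contact_force: [0.6, -0.6, -0.2]
opening: 0.003
finger_force: 0.0
```

Run:
```python
from h import *
go(l2w(0,-.105,.068))
```

```text
tcp [ 0.616  -0.0908  0.0679] loader [-0.0007 -0.1127  0.0679] turn [-0.    -0.001  0.001] shift now [ 0.0077  0.0007 -0.0001] after turn [ 0.0077  0.0007 -0.0001] F [ 0.6 -0.6 -0.2] open 0.003 t 52.38 q [0.39, 0.98, -0.6, 1.68, 0.77, 0.74, -0.4]
```

>>> servo_tool(
  translation=[
    [0.004,0,0],
    [0.004,0,0],
    [0.003,0,0],
    [0.002,0,0],
    [0,0,0],
  ],
  turn=[
    [0,0,0],
    [0,0,0],
    [0,0,0],
    [0,0,0],
    [0,0,0],
  ],
)

```text
clock: 53.0
tool_pos: [0.6148, -0.0848, 0.068]
eef_rot: [0.638, 0.77, -0.003, 0.003]
contact_force: [3.3, -11.3, -1.9]
opening: 0.005
finger_force: 5.6
```

Run:
```python
from h import *
go(l2w(0,-.105,.068))
```

```text
tcp [ 0.6148 -0.0848  0.068 ] loader [-0.0007 -0.1066  0.068 ] turn [-0.     0.009 -0.003] shift now [0.0016 0.0007 0.    ] after turn [0.0016 0.0007 0.    ] F [  3.3 -11.3  -1.9] open 0.005 t 53.0 q [0.37, 0.97, -0.59, 1.69, 0.77, 0.73, -0.43]
```

Stop reached (11 N). Back off, rise and verify.

>>> servo_tool(
  translation=[
    [-0.01,0,0],
    [-0.015,0,0],
    [0,0,-0.04],
    [0,0,-0.05],
    [-0.03,-0.05,-0.05],
    [-0.04,-0.05,0],
    [-0.05,-0.03,0],
    [-0.05,-0.03,0],
    [0,0,0],
    [0,0,0],
  ],
  turn=[
    [0,0,0],
    [0,0,0],
    [0,0,0],
    [0,0,0],
    [0,0,0],
    [0,0,0],
    [0,0,0],
    [0,0,0],
    [0,0,0],
    [0,0,0],
  ],
)

```text
clock: 54.25
tool_pos: [0.5033, -0.2907, 0.1989]
eef_rot: [0.636, 0.771, 0.001, -0.0]
contact_force: [0.3, 0.2, 0.1]
opening: 0.004
finger_force: 0.0
```

Run:
```python
from h import *
go(l2w(0,-.105,.068))
T=snap('top');S=snap('scene')
for nm,s in(('scene',S),('top',T)):
    W=cloud(s);L=(W[...,:2]-O)@A
    m=(W[...,2]>.06)&(W[...,2]<.084)&(abs(L[...,0])<.04)&(L[...,1]<-.06)&(L[...,1]>-.24)
    q=np.c_[L[m],W[m][:,2]];print(nm,'grip',len(q),np.percentile(q,[2,50,98],axis=0).round(4).tolist() if len(q) else 0)
i=[T['img'][125:275,260:430,::-1],S['img'][135:300,280:500,::-1]]
i=[cv2.resize(a,(400,330),interpolation=cv2.INTER_CUBIC) for a in i]
cv2.imwrite('pics/f.png',np.hstack(i))
```

```text
tcp [ 0.5033 -0.2907  0.1989] loader [-0.1492 -0.2878  0.1989] turn [ 0.002 -0.002  0.001] shift now [0.1824 0.1491 0.1315] after turn [0.1828 0.1492 0.1309] F [0.3 0.2 0.1] open 0.004 t 54.25 q [0.86, 0.77, -0.75, 1.73, 0.65, 0.9, 0.03]
scene grip 187 [[-0.0289, -0.0976, 0.0608], [-0.0066, -0.0948, 0.0772], [0.0278, -0.084, 0.0825]]
top grip 99 [[-0.0305, -0.0963, 0.0605], [0.0018, -0.0889, 0.0799], [0.0283, -0.0642, 0.0839]]
```

View pics/f.png

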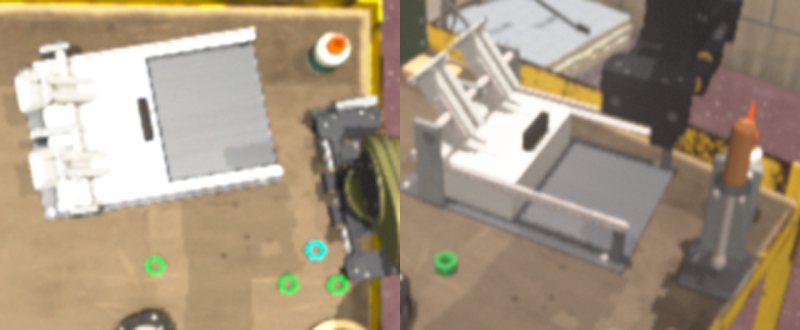

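```bash
python3 -c "
from h import *
print(r.finish_job())"
```

```text
the job is handed in; nothing more can be done
None
```

I handed the job in at about 54 s of the 210 s, but the judge's verdict was not shown. In the last views both tubes looked empty and leaned fully back, the rod hung in its rack, the one stray rusty nut I found was in the compartment with the jammed ones, and the cover was fully shut; I never moved the arm near the small nut.

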